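Slide an oiled slate off a paddle into a drying tray

TASK

The slate on the wooden paddle has just been oiled and must go into the single empty white tray without being touched: first lay the mallet aside on the sideboard, a hand's width or more from the tray's open mouth, then slide the paddle with the slate on it level and straight into the tray until nearly all of its blade is inside. Raise the handle slowly just until the slate starts to slide, hold that angle for about a second, until the slate's front edge has come down on the tray floor and it has stopped, and, keeping the slope, draw the paddle out from under it so that the slate is left lying flat inside the tray. Lay the paddle flat on the sideboard outside the tray, let go, and leave the other things as they stand.

Things in the scene. Friction and masses are not known exactly. Their poses are not given: they have to be found in the camera images.
- slate_mid (a point): centre of the dark grey slate coaster, 100 x 100 x 7 mm, about 0.19 kg, lying on the paddle's blade, edges nearly parallel to it (x, y along its edges, z up). Freshly oiled: gripper and arm must not touch it. It starts to slide on the wood at a slope somewhere between 15 and 25 degrees; on the tray floor its friction is higher, about 0.6
- slate: the same slate, origin at the centre of its underside, 3.5 mm below point slate_mid
- paddle_grip (a point): middle of the wooden paddle's handle, half-way up (8 mm above the underside), where to grip it. x points along the handle to the blade's nose, y left of that, z up when flat. Handle: bar 30 wide, 16 high, from 47 behind this point to 43 ahead; then a shoulder 58 wide, 12 high, to 60 ahead; then the blade. The slate's centre starts 114 to 122 ahead, within 4 of the middle line
- paddle: the wooden serving paddle, 0.2 kg; origin under the middle of its rectangular blade (120 long, 112 wide, 8 thick), 120 mm ahead of point paddle_grip along x and 8 below it; same axes. Blade, shoulder and handle are level underneath
- paddle_nose (a point): middle of the lower front edge (nose) of the paddle's blade, 180 mm ahead of and 8 below point paddle_grip; same axes
- tray: single empty open-fronted white polypropylene tray, fixed; origin under its centre on the sideboard, x from open mouth to back wall. Floor x -87.5 to 87.5, 3 thick, bevelled front edge rising from 14 before the mouth. Back wall inner face x 84.5, 55 high; side walls inner faces y -75 and 75, 55 high, 30 in the front 60; no front wall. A 3-tier stack of such trays, 187 high, is far left
- tray_mouth (a point): middle of the tray's open front edge, on its floor: x -87.5 mm, z 3 mm in the tray's frame; same axes
- mallet_mid (a point): grasp point on the shaft axis near the centre of mass of the red aluminium mallet, 0.26 kg, 20 mm above the sideboard as it lies. x from handle to head: shaft 24 thick from 108 behind to 42 ahead; end knob 40 thick, 120 to 108 behind; head a cylinder 40 thick, 86 long, across the shaft (along y), 60 ahead. Starts before the tray's mouth, head to the tray, in the way
- ramekin: small clear glass ramekin, 84 in diameter, 42 high, origin under its centre; stands to one side of the way into the tray; to be left alone
- wax_tin: round flat steel tin, 91 in diameter, 32 high, origin under its centre; stands to the other side of the way into the tray; to be left alone
- peg_green1: green plastic tent peg lying on the sideboard, 182 long, 30 wide at its square head, 14 high, origin under its middle, x axis from head to point; to be left alone
- peg_green2: green plastic tent peg lying on the sideboard, 182 long, 30 wide at its square head, 14 high, origin under its middle, x axis from head to point; to be left alone
- peg_green3: green plastic tent peg lying on the sideboard, 182 long, 30 wide at its square head, 14 high, origin under its middle, x axis from head to point; to be left alone
- peg_green4: green plastic tent peg lying on the sideboard, 182 long, 30 wide at its square head, 14 high, origin under its middle, x axis from head to point; to be left alone
- peg_steel1: stainless tent peg of 7 mm round bar lying on the sideboard, 180 long, hooked at one end (28 to its +y side at the -x end), origin under its middle, x axis along the bar; to be left alone
- peg_steel2: stainless tent peg of 7 mm round bar lying on the sideboard, 180 long, hooked at one end (28 to its +y side at the -x end), origin under its middle, x axis along the bar; to be left alone
There are look-alikes about, which are no part of the job. What is meant by the slate is not pink, and is the larger of those in its own colour.

How it is judged:
By the outcome, as a careful person would: the job done as asked, in the order asked, and still so for the second after the job is handed in, with the robot touching nothing.
It also fails if it takes over 72 s, if anything falls off the work surface, if the arm or the gripper's body presses on something with over 40 N, if the wrist force passes 120 N, or if a joint passes its speed limit or range.

ROBOT

A 6-joint arm with a two-finger parallel gripper is mounted at the origin on the work surface. World frame = base frame: x ahead of the robot, y to its left, z up, the work surface at z = 0. Lengths are in mm, angles in degrees, forces in N, time in s.
With the tool pointing down it reaches from about 300 to 850 mm from the base axis. Payload 4.2 kg.
Tool frame: the origin (TCP) lies at the very end of the fingers, on their centre line; the grasp point (between the pads) lies 19 mm behind it (env.grasp_offset is the distance from the TCP to the grasp point, in mm); z points along the fingers, y is the line along which they close (so a half turn about z gives the same grasp; the last joint's range is limited). The gripper opens to 91 mm and grips with 3 to 60 N. Pads are 32 mm wide; open, the fingers measure 118 mm over their backs; the gripper's body (76 mm by 178 mm) begins 60 mm behind the grasp point.
Start: joints at [62.223, 18.312, 89.639, -0, 72.044, -1.146], TCP at [257.745, 514.014, 213.976] pointing down, gripper open.
Joint ranges: [-177.97, 177.97], [-48.28, 115.42], [12.27, 149.76], [-77.06, 257.06], [2.81, 150.46], [-146.56, 146.56]. Speed limits (degrees/s): [147.25, 147.25, 180, 180, 180, 180].

INTERFACE

Orientations are given as [roll, pitch, yaw] about the fixed x, y, z axes, in that order (R = Rz(yaw) Ry(pitch) Rx(roll)).
In Python, from workcell import env gives the robot as it stands. The module is installed in compiled form; this text tells all that it offers.
- The arm moves only by the tool send_rows, never from a script. Its argument "motion" is a list of rows, each an object of numbers: "tx", "ty", "tz": the shift along the tool's x, y, z in units of 500 mm (1.0 is 500 mm); "rx", "ry", "rz": the turn, a rotation vector about the tool's x, y, z in units of 30 degrees (1.0 is 30 degrees); "gripper": the closure, from -1 (fully open) to 1 (shut). In form: [{"tx": .., "ty": .., "tz": .., "rx": .., "ry": .., "rz": .., "gripper": ..}, ...]. A call has 1 to 12 rows; each row shifts and turns the commanded pose from where the row before left it, along the tool's axes as they then stand; what a row does not reach is not made up. A row lasts 1/8 s, in which the tool goes at most 62.5 mm and 10.7 degrees, less where a joint would pass 70% of its speed; a pose out of reach is approached as far as the arm can. A call with a number of a shift or a turn outside -1 to 1 is refused whole. A call with a gripper value outside its range is refused whole. The fingers move at their own pace and stop on an object; "grip_force" is the grip in N (left out, the last holds). Time passes only in rows, so rows that do not move let the fingers close. It gives the time, the measured TCP pose, the force, the opening and the grip force at its end, in the units of the state.
- env.state(): the state, without advancing time (a new reading comes with each control period).
- env.grab_frame(name): name is "scene" or "top" or "wrist"; returns a dict with "frame" (400x640x3 uint8, red, green, blue), "vertical_fov" (degrees; the focal length in pixels is half the picture's height over the tangent of half this angle, whatever the lens; pixels are square), "cx", "cy" (the principal point, pixels), "rvec" (rotation vector, rad) and "tvec" (3), from world to camera coordinates, as OpenCV has them; the wrist camera has in their place "T_tool_cam" (4x4, takes a point from camera to tool coordinates, whose origin is the TCP and whose axes are the flange's). Camera axes: x right, y down, z forward; pixel columns grow to the right and rows downward; lengths in mm; the calibration is good to about 2 mm. A picture is of the moment at which its call begins: read the wrist's pose just before it. There is no depth.
- env.job_done(): hands the job in; it is judged then, once.
The state is a dict: "time_s": time; "qpos": joint angles; "qvel": joint speeds; "effort": joint torques, N m; "ee_pos": TCP position; "ee_rot": TCP orientation; "force": force on the tool from outside, world axes, zero at the start; "torque": the same for the moment, N m; "gripper_width": finger opening in mm; "gripper_force": force on a finger pad.
Only numpy, scipy, OpenCV 4.12 (cv2) and the standard library are available. Lean on these libraries where they do the work, as an engineer would, in place of code of your own. Each camera call takes 0.05 s, during which the arm holds its last target. There are 200 camera calls.

## Working session

There is one attempt and no reset: what is moved stays moved. The work goes in short steps, Python scripts to look and compute and a tool call to move; the robot and the scene stay as the last step left them, time stands still between calls to the robot, and variables do not carry over. Pictures are saved under pics/ and viewed, at most 10 in all, crops included, and the job is handed in when it is done.

Besides the shell and the picture viewer there is one more tool, called after "Emit:" by a JSON object that holds its "name" and its "arguments", one argument or row to a line. send_rows: Moves the arm, as the interface text tells. Shifts and turns lie within -1 to 1; 1 stands for 500 mm of shift or 30 degrees of turn. Its arguments: {"type":"object","properties":{"motion":{"type":"array"},"grip_force":{"type":"number"}},"required":["motion"]}

```bash
mkdir -p pics
cat > h.py <<'E'
import numpy as np, cv2
from scipy.spatial.transform import Rotation as R
from workcell import env
def grab(n):
    s=env.state(); g=env.grab_frame(n); im=cv2.cvtColor(g["frame"],cv2.COLOR_RGB2BGR)
    f=200/np.tan(np.radians(g["vertical_fov"])/2)
    K=np.array([[f,0,g["cx"]],[0,f,g["cy"]],[0,0,1]])
    if n=="wrist":
        T=np.eye(4);T[:3,:3]=R.from_euler("xyz",s["ee_rot"],degrees=True).as_matrix();T[:3,3]=s["ee_pos"]
        W=np.linalg.inv(T@np.array(g["T_tool_cam"]))
    else:
        W=np.eye(4);W[:3,:3]=R.from_rotvec(np.ravel(g["rvec"])).as_matrix();W[:3,3]=np.ravel(g["tvec"])
    return im,K,W
def ray(px,K,W,z):
    px=np.atleast_2d(np.array(px,float)); d=np.c_[px,np.ones(len(px))]@np.linalg.inv(K).T@W[:3,:3]
    c=-W[:3,:3].T@W[:3,3]; t=(z-c[2])/d[:,2]
    return c+t[:,None]*d
def proj(P,K,W):
    p=np.atleast_2d(P)@W[:3,:3].T+W[:3,3]; p=p@K.T
    return p[:,:2]/p[:,2:]
E
python3 - <<'E'
from h import *
for n in("scene","top"):
    im,K,W=grab(n); cv2.imwrite(f"pics/{n}.png",im); print(n,K[0,0],(-W[:3,:3].T@W[:3,3]).round())
    np.savez(f"{n}.npz",K=K,W=W)
print(env.state())
E
```

```text
scene 375.8145883251662 [1013.  202.  871.]
top 397.8467443875077 [ 424. -103. 1091.]
{'time_s': 0.1, 'qpos': array([ 6.22239277e+01,  1.83467432e+01,  8.96978727e+01, -1.23785412e-04,
        7.20439690e+01, -1.14867500e+00]), 'qvel': array([ 0.0975823 , -0.04388626, -0.20817778, -0.05628198, -0.08300402,
       -0.0039161 ]), 'effort': array([ 1.49667481e-03, -4.13331950e+01, -2.32510614e+01,  7.28316559e-02,
        4.21105733e-02, -6.62483103e-05]), 'ee_pos': array([257.52660927, 513.61322417, 213.22719136]), 'ee_rot': array([-1.79911430e+02, -1.65817209e-03,  1.53372640e+02]), 'force': array([-0.06928879, -0.63187542, -0.43456248]), 'torque': array([-0.01255423,  0.00066992, -0.01274409]), 'gripper_force': 0.0, 'gripper_width': 91.21593062813562}
```

View pics/top.png

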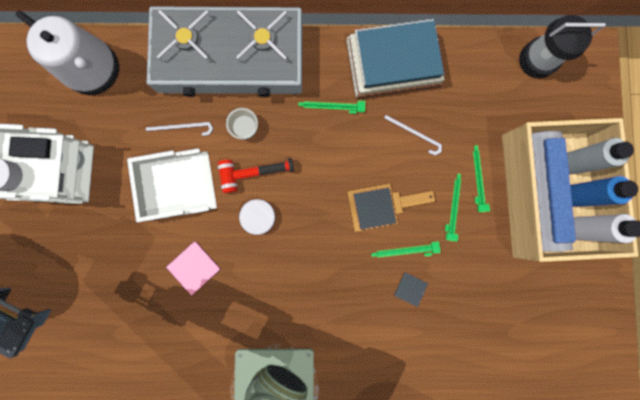

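View pics/scene.png

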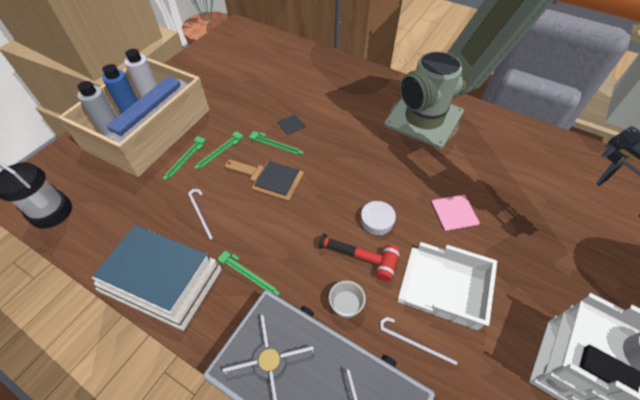

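Top picture: the slate candidates are the dark square on the paddle at (375,208), a smaller loose dark one at (411,290) and a pink one at (193,267). The one on the paddle fits: it isn't pink and is the larger of the two dark ones. The single empty tray is at (172,186) with its mouth facing right, the stack is at the far left, the mallet is at (252,172), the ramekin at (242,124) and the tin at (257,217). The scene view agrees.

```bash
cat > m.py <<'E'
from h import *
im=cv2.imread("pics/top.png");d=np.load("top.npz");K,W=d["K"],d["W"]
hsv=cv2.cvtColor(im,cv2.COLOR_BGR2HSV)
def big(mask,box):
    m=np.zeros_like(mask);x0,y0,x1,y1=box;m[y0:y1,x0:x1]=mask[y0:y1,x0:x1]
    c=max(cv2.findContours(m,0,2)[0],key=cv2.contourArea);return c
def rect(c,z,name):
    P=ray(c[:,0,:],K,W,z)[:,:2].astype(np.float32); r=cv2.minAreaRect(P)
    print(name,np.round(r[0],1),np.round(r[1],1),round(r[2],1),"area",cv2.contourArea(c)); return P,r
V=hsv[...,2];S=hsv[...,1];H=hsv[...,0]
dark=((S<90)&(V<110)).astype(np.uint8)*255
rect(big(dark,(340,170,400,240)),15,"slate"); rect(big(dark,(385,265,440,315)),7,"small")
wood=((V>130)&(H>8)&(H<25)&(S>90)).astype(np.uint8)*255
rect(big(wood|dark,(335,170,442,240)),10,"paddle")
P=rect(big(wood,(400,180,442,225)),16,"handle")[0]
red=((S>150)&((H<8)|(H>172))&(V>110)).astype(np.uint8)*255
rect(big(red,(212,150,300,205)),25,"mallet_red")
rect(big(red,(212,150,238,205)),25,"head")
white=((S<60)&(V>140)).astype(np.uint8)*255
c=big(white,(120,140,222,228));rect(c,30,"tray")
rect(big(white,(235,190,280,240)),32,"tin")
rect(big((S<110).astype(np.uint8)*255,(222,100,265,145)),42,"ramekin")
a=cv2.resize(im[150:320,330:450],None,fx=3,fy=3,interpolation=2);b=cv2.resize(im[130:240,115:305],None,fx=2.6,fy=2.6,interpolation=2)
out=np.zeros((510,800,3),np.uint8);out[:510,:360]=a;b=b[:,:440];out[:b.shape[0],360:360+b.shape[1]]=b
cv2.imwrite("pics/crop.png",out)
print(ray([[218,178],[209,152],[217,212],[133,160],[139,220]],K,W,30).round())
print(ray([[290,165],[222,178],[434,199],[400,203]],K,W,20).round())
E
python3 m.py
```

```text
slate [ 476.4 -268.3] [95.8 96.6] 10.5 area 1174.5
small [ 258.9 -364.6] [70.7 70.6] 64.1 area 630.5
paddle [ 487.1 -307.2] [188.7 292.3] 0.0 area 7314.0
handle [ 493.1 -393.7] [112.2 121.7] 89.1 area 1801.0
mallet_red [569.4  98.1] [ 42.  106.3] 9.7 area 425.0
head [564.6 126. ] [42.  49.7] 9.7 area 235.0
tray [541.4 276.8] [179.  217.4] 10.2 area 5132.5
tin [452.8  48.4] [93.  92.8] 0.5 area 975.0
ramekin [702.6  90.3] [87.3 88.4] 0.2 area 847.5
[[556. 153.  30.]
 [626. 178.  30.]
 [465. 154.  30.]
 [604. 381.  30.]
 [443. 359.  30.]]
[[ 593.  -39.   20.]
 [ 557.  144.   20.]
 [ 501. -429.   20.]
 [ 490. -337.   20.]]
```

View pics/crop.png

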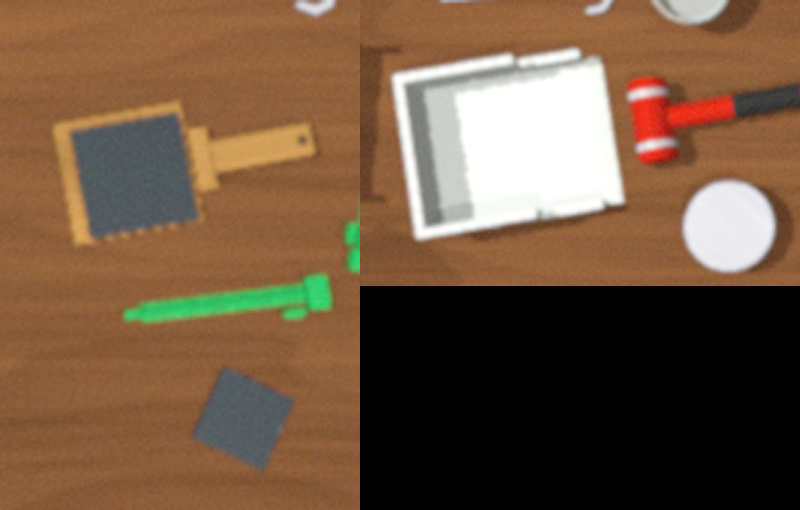

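The crop confirms it: the dark square on the paddle measures about 96 mm a side against 71 mm for the loose one, so it is the slate. The paddle's nose points left, and the mallet's head faces the tray mouth. I'll write a planner and move above the mallet.

```bash
cat > p.py <<'E'
from h import *
from scipy.linalg import logm,expm
import json
def T(pos,rot):
    M=np.eye(4);M[:3,:3]=rot.as_matrix();M[:3,3]=pos;return M
def down(yaw): return R.from_euler("xyz",[180,0,yaw],degrees=True)
def row(M): return np.r_[M[:3,3]/500,R.from_matrix(M[:3,:3]).as_rotvec(degrees=True)/30]
def rowT(r): return T(r[:3]*500,R.from_rotvec(r[3:]*30,degrees=True))
def plan(A,B,n,name=""):
    D=np.linalg.inv(A)@B; step=expm(np.real(logm(D))/n); r=np.round(row(step),3)
    M=A.copy()
    for i in range(n-1): M=M@rowT(r)
    l=np.round(row(np.linalg.inv(M)@B),4)
    print(name,f"{n-1}x",r.tolist(),"last",l.tolist()); return M@rowT(l)
def here():
    s=env.state(); return T(s["ee_pos"],R.from_euler("xyz",s["ee_rot"],degrees=True))
E
python3 - <<'E'
from p import *
print(np.array(env.grab_frame("wrist")["T_tool_cam"]).round(2), env.grasp_offset)
plan(here(),T([580,60,260],down(99)),12)
E
```

```text
[[  -0.     -0.96   -0.28   78.39]
 [   1.     -0.     -0.     -0.8 ]
 [   0.     -0.28    0.96 -170.71]
 [   0.      0.      0.      1.  ]] 18.8
 11x [-0.096, -0.005, -0.008, -0.0, 0.0, 0.151] last [-0.0985, -0.0056, -0.0047, -0.0017, 0.002, 0.1513]
```

Emit:
{"name": "send_rows", "arguments": {
  "motion": [
    {"tx": -0.096,"ty": -0.005,"tz": -0.008,"rz": 0.151,"gripper": -1},
    {"tx": -0.096,"ty": -0.005,"tz": -0.008,"rz": 0.151,"gripper": -1},
    {"tx": -0.096,"ty": -0.005,"tz": -0.008,"rz": 0.151,"gripper": -1},
    {"tx": -0.096,"ty": -0.005,"tz": -0.008,"rz": 0.151,"gripper": -1},
    {"tx": -0.096,"ty": -0.005,"tz": -0.008,"rz": 0.151,"gripper": -1},
    {"tx": -0.096,"ty": -0.005,"tz": -0.008,"rz": 0.151,"gripper": -1},
    {"tx": -0.096,"ty": -0.005,"tz": -0.008,"rz": 0.151,"gripper": -1},
    {"tx": -0.096,"ty": -0.005,"tz": -0.008,"rz": 0.151,"gripper": -1},
    {"tx": -0.096,"ty": -0.005,"tz": -0.008,"rz": 0.151,"gripper": -1},
    {"tx": -0.096,"ty": -0.005,"tz": -0.008,"rz": 0.151,"gripper": -1},
    {"tx": -0.096,"ty": -0.005,"tz": -0.008,"rz": 0.151,"gripper": -1},
    {"tx": -0.098,"ty": -0.006,"tz": -0.005,"rz": 0.151,"gripper": -1}
  ]
}}

```text
invalid input at $.motion[0]: expected keys tx, ty, tz, rx, ry, rz, gripper
```

Emit:
{"name": "send_rows", "arguments": {
  "motion": [
    {"gripper": -1},
    {"gripper": -1}
  ]
}}

```text
invalid input at $.motion[0]: expected keys tx, ty, tz, rx, ry, rz, gripper
```

Run:
```python
from p import *
im,K,W=grab("wrist");cv2.imwrite("pics/w1.png",im);np.savez("w1.npz",K=K,W=W);s=env.state();print(s["ee_pos"],s["ee_rot"],s["time_s"])
hsv=cv2.cvtColor(im,cv2.COLOR_BGR2HSV);H,S,V=hsv[...,0],hsv[...,1],hsv[...,2]
red=((S>150)&((H<8)|(H>172))&(V>80)).astype(np.uint8)*255
for c in cv2.findContours(red,0,2)[0]:
    if cv2.contourArea(c)>200: print(cv2.contourArea(c),cv2.boundingRect(c),np.round(cv2.minAreaRect(ray(c[:,0,:],K,W,20)[:,:2].astype(np.float32)),1) if 0 else cv2.minAreaRect(ray(c[:,0,:],K,W,20)[:,:2].astype(np.float32)))
```

```text
[257.62160703 513.75741472 213.47345033] [-1.79943352e+02 -3.99002167e-04  1.53370767e+02] 0.2
```

View pics/w1.png

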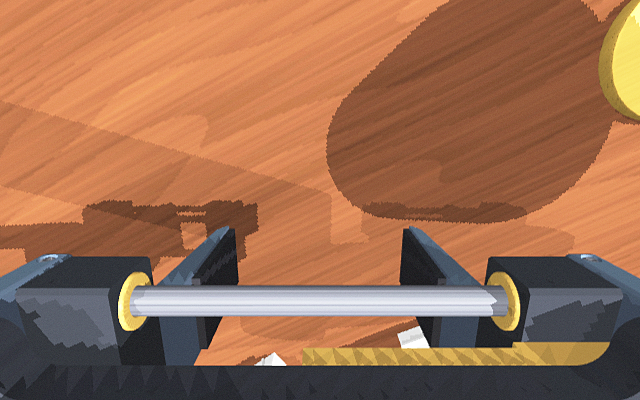

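The rows need every key. The wrist picture shows only the open fingers, near (215,250) and (420,250), and bare board; the arm hasn't moved yet.

Emit:
{"name": "send_rows", "arguments": {
  "motion": [
    {"tx": -0.096,"ty": -0.005,"tz": -0.008,"rx": 0,"ry": 0,"rz": 0.151,"gripper": -1},
    {"tx": -0.096,"ty": -0.005,"tz": -0.008,"rx": 0,"ry": 0,"rz": 0.151,"gripper": -1},
    {"tx": -0.096,"ty": -0.005,"tz": -0.008,"rx": 0,"ry": 0,"rz": 0.151,"gripper": -1},
    {"tx": -0.096,"ty": -0.005,"tz": -0.008,"rx": 0,"ry": 0,"rz": 0.151,"gripper": -1},
    {"tx": -0.096,"ty": -0.005,"tz": -0.008,"rx": 0,"ry": 0,"rz": 0.151,"gripper": -1},
    {"tx": -0.096,"ty": -0.005,"tz": -0.008,"rx": 0,"ry": 0,"rz": 0.151,"gripper": -1},
    {"tx": -0.096,"ty": -0.005,"tz": -0.008,"rx": 0,"ry": 0,"rz": 0.151,"gripper": -1},
    {"tx": -0.096,"ty": -0.005,"tz": -0.008,"rx": 0,"ry": 0,"rz": 0.151,"gripper": -1},
    {"tx": -0.096,"ty": -0.005,"tz": -0.008,"rx": 0,"ry": 0,"rz": 0.151,"gripper": -1},
    {"tx": -0.096,"ty": -0.005,"tz": -0.008,"rx": 0,"ry": 0,"rz": 0.151,"gripper": -1},
    {"tx": -0.096,"ty": -0.005,"tz": -0.008,"rx": 0,"ry": 0,"rz": 0.151,"gripper": -1},
    {"tx": -0.098,"ty": -0.006,"tz": -0.005,"rx": 0,"ry": 0,"rz": 0.151,"gripper": -1}
  ]
}}

```text
time_s: 1.7
ee_pos: [580.3, 59.0, 260.3]
ee_rot: [180.0, -0.0, 98.9]
force: [0.5, 0.7, 0.1]
gripper_width: 91.0
gripper_force: 0.0
```

Emit:
{"name": "send_rows", "arguments": {
  "motion": [
    {"tx": -0.08,"ty": 0,"tz": 0,"rx": 0,"ry": 0,"rz": 0,"gripper": -1},
    {"tx": 0,"ty": 0,"tz": 0,"rx": 0,"ry": 0,"rz": 0,"gripper": -1},
    {"tx": 0,"ty": 0,"tz": 0,"rx": 0,"ry": 0,"rz": 0,"gripper": -1}
  ]
}}

```text
time_s: 2.08
ee_pos: [585.9, 21.5, 260.2]
ee_rot: [-180.0, -0.0, 99.0]
force: [-0.0, -0.3, 0.0]
gripper_width: 91.6
gripper_force: 0.0
```

Run:
```python
from p import *
im,K,W=grab("wrist");cv2.imwrite("pics/w2.png",im);np.savez("w2.npz",K=K,W=W);s=env.state();print(s["ee_pos"],s["ee_rot"],s["time_s"])
hsv=cv2.cvtColor(im,cv2.COLOR_BGR2HSV);H,S,V=hsv[...,0],hsv[...,1],hsv[...,2]
red=((S>150)&((H<8)|(H>172))&(V>80)).astype(np.uint8)*255
for c in cv2.findContours(red,0,2)[0]:
    if cv2.contourArea(c)>200: print(cv2.contourArea(c),cv2.boundingRect(c),cv2.minAreaRect(ray(c[:,0,:],K,W,20)[:,:2].astype(np.float32)))
```

```text
[585.91846022  21.8995714  260.29995549] [-1.79982511e+02 -4.03607096e-02  9.90497067e+01] 2.125
359.5 (275, 62, 13, 38) ((524.8035278320312, 121.80138397216797), (13.293682098388672, 40.44679260253906), 11.114340782165527)
373.0 (340, 60, 13, 38) ((599.8057250976562, 135.8075408935547), (13.58738899230957, 40.18777084350586), 8.352545738220215)
2630.0 (292, 60, 43, 96) ((567.3585205078125, 96.30638885498047), (48.69220733642578, 107.80509185791016), 9.69395923614502)
```

View pics/w2.png

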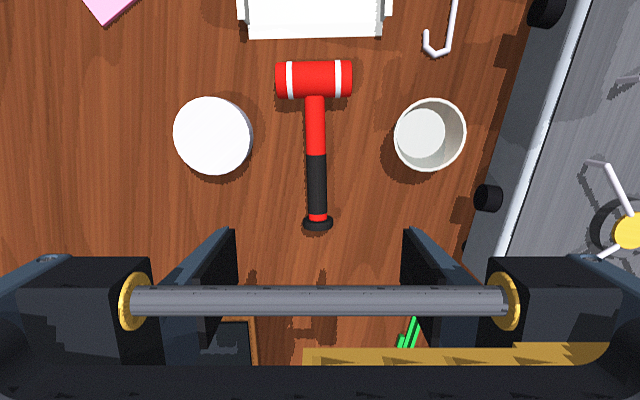

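The wrist picture shows the mallet head at (314,79), its knob at (318,223), the tray's front edge running (247,38) to (383,35), the tin at (213,135) and the ramekin at (430,134). The mallet's way up and the gaps for the fingers are clear.

Run:
```python
from p import *
im=cv2.imread("pics/w2.png");d=np.load("w2.npz");K,W=d["K"],d["W"]
g=ray([[318,222],[314.5,79]],K,W,20);print(g.round(1))
v=g[1]-g[0];yaw=np.degrees(np.arctan2(v[1],v[0]));print("yaw",yaw)
hsv=cv2.cvtColor(im,cv2.COLOR_BGR2HSV);w=(hsv[...,1]<50)&(hsv[...,2]>140)
cols=np.arange(252,378,3);rows=[np.where(w[:58,c])[0].max()+.5 if w[:58,c].any() else np.nan for c in cols]
P=ray(np.c_[cols,rows],K,W,0)[:,:2];k=np.polyfit(P[:,0],P[:,1],1);print("front z0 edge",P[[0,-1]].round(1),"tray yaw",90+np.degrees(np.arctan(k[0])), np.abs(np.polyval(k,P[:,0])-P[:,1]).max())
u=np.array([np.cos(np.radians(yaw)),np.sin(np.radians(yaw))]);mid=np.array([562.3,128.8])-60*u;print("mid",mid)
A=here();B=plan(A,T([*mid,90],down(yaw)),5,"over");plan(B,T([*mid,6],down(yaw)),4,"down")
```

```text
[[594.6 -41.8  20. ]
 [563.5 129.8  20. ]]
yaw 100.26167217790574
front z0 edge [[483.7 164.1]
 [625.7 189.7]] tray yaw 100.23542216923039 0.5599829783407131
mid [572.98864051  69.75973438]
over 4x [0.02, -0.002, 0.068, -0.0, -0.0, -0.008] last [0.0184, -0.0016, 0.0687, -0.0006, -0.0014, -0.0084]
down 3x [0.0, 0.0, 0.042, 0.0, 0.0, 0.0] last [0.0, 0.0, 0.042, 0.0, 0.0, 0.0]
```

Emit:
{"name": "send_rows", "arguments": {
  "motion": [
    {"tx": 0.02,"ty": -0.002,"tz": 0.068,"rx": 0,"ry": 0,"rz": -0.008,"gripper": -0.2},
    {"tx": 0.02,"ty": -0.002,"tz": 0.068,"rx": 0,"ry": 0,"rz": -0.008,"gripper": -0.2},
    {"tx": 0.02,"ty": -0.002,"tz": 0.068,"rx": 0,"ry": 0,"rz": -0.008,"gripper": -0.2},
    {"tx": 0.02,"ty": -0.002,"tz": 0.068,"rx": 0,"ry": 0,"rz": -0.008,"gripper": -0.2},
    {"tx": 0.018,"ty": -0.002,"tz": 0.069,"rx": 0,"ry": 0,"rz": -0.008,"gripper": -0.2},
    {"tx": 0,"ty": 0,"tz": 0.042,"rx": 0,"ry": 0,"rz": 0,"gripper": -0.2},
    {"tx": 0,"ty": 0,"tz": 0.042,"rx": 0,"ry": 0,"rz": 0,"gripper": -0.2},
    {"tx": 0,"ty": 0,"tz": 0.042,"rx": 0,"ry": 0,"rz": 0,"gripper": -0.2},
    {"tx": 0,"ty": 0,"tz": 0.042,"rx": 0,"ry": 0,"rz": 0,"gripper": -0.2},
    {"tx": 0,"ty": 0,"tz": 0,"rx": 0,"ry": 0,"rz": 0,"gripper": -0.2}
  ]
}}

```text
time_s: 3.38
ee_pos: [571.6, 69.7, 4.6]
ee_rot: [-179.8, -0.0, 100.3]
force: [-0.3, 0.6, -0.5]
gripper_width: 55.1
gripper_force: 0.0
```

Emit:
{"name": "send_rows", "arguments": {
  "grip_force": 30,
  "motion": [
    {"tx": 0,"ty": 0,"tz": 0,"rx": 0,"ry": 0,"rz": 0,"gripper": 1},
    {"tx": 0,"ty": 0,"tz": 0,"rx": 0,"ry": 0,"rz": 0,"gripper": 1},
    {"tx": 0,"ty": 0,"tz": 0,"rx": 0,"ry": 0,"rz": 0,"gripper": 1},
    {"tx": 0,"ty": 0,"tz": 0,"rx": 0,"ry": 0,"rz": 0,"gripper": 1},
    {"tx": 0,"ty": 0,"tz": 0,"rx": 0,"ry": 0,"rz": 0,"gripper": 1},
    {"tx": 0,"ty": 0,"tz": 0,"rx": 0,"ry": 0,"rz": 0,"gripper": 1}
  ]
}}

```text
time_s: 4.12
ee_pos: [573.6, 68.6, 6.6]
ee_rot: [179.9, -0.0, 100.2]
force: [-0.8, -0.1, 5.1]
gripper_width: 23.5
gripper_force: 30.0
```

Run:
```python
from p import *
A=here();print(A[:3,3]);p=A[:3,3];y=100.25
B=plan(A,T([p[0],p[1],100],down(y)),3,"up");C=plan(B,T([345,-70,100],down(y)),6,"over");plan(C,T([345,-70,7.5],down(y)),4,"down")
```

```text
[573.64839484  68.59140311   6.60182526]
up 2x [0.0, 0.0, -0.062, 0.001, -0.0, -0.001] last [0.0, 0.0001, -0.0628, 0.0005, -0.0001, 0.0003]
over 5x [-0.032, -0.083, -0.0, 0.0, -0.0, 0.0] last [-0.0314, -0.0843, -0.0, 0.0, -0.0, 0.0]
down 3x [0.0, 0.0, 0.046, 0.0, -0.0, 0.0] last [0.0, 0.0, 0.047, 0.0, -0.0, 0.0]
```

Emit:
{"name": "send_rows", "arguments": {
  "motion": [
    {"tx": 0,"ty": 0,"tz": -0.062,"rx": 0,"ry": 0,"rz": 0,"gripper": 1},
    {"tx": 0,"ty": 0,"tz": -0.062,"rx": 0,"ry": 0,"rz": 0,"gripper": 1},
    {"tx": 0,"ty": 0,"tz": -0.063,"rx": 0,"ry": 0,"rz": 0,"gripper": 1},
    {"tx": -0.032,"ty": -0.083,"tz": 0,"rx": 0,"ry": 0,"rz": 0,"gripper": 1},
    {"tx": -0.032,"ty": -0.083,"tz": 0,"rx": 0,"ry": 0,"rz": 0,"gripper": 1},
    {"tx": -0.032,"ty": -0.083,"tz": 0,"rx": 0,"ry": 0,"rz": 0,"gripper": 1},
    {"tx": -0.032,"ty": -0.083,"tz": 0,"rx": 0,"ry": 0,"rz": 0,"gripper": 1},
    {"tx": -0.032,"ty": -0.083,"tz": 0,"rx": 0,"ry": 0,"rz": 0,"gripper": 1},
    {"tx": -0.031,"ty": -0.084,"tz": 0,"rx": 0,"ry": 0,"rz": 0,"gripper": 1}
  ]
}}

```text
time_s: 5.25
ee_pos: [342.4, -70.2, 98.8]
ee_rot: [-179.9, -0.0, 100.2]
force: [0.5, -0.6, -2.5]
gripper_width: 23.6
gripper_force: 30.0
```

Emit:
{"name": "send_rows", "arguments": {
  "motion": [
    {"tx": 0,"ty": 0,"tz": 0.055,"rx": 0,"ry": 0,"rz": 0,"gripper": 1},
    {"tx": 0,"ty": 0,"tz": 0.055,"rx": 0,"ry": 0,"rz": 0,"gripper": 1},
    {"tx": 0,"ty": 0,"tz": 0.04,"rx": 0,"ry": 0,"rz": 0,"gripper": 1},
    {"tx": 0,"ty": 0,"tz": 0.02,"rx": 0,"ry": 0,"rz": 0,"gripper": 1},
    {"tx": 0,"ty": 0,"tz": 0.01,"rx": 0,"ry": 0,"rz": 0,"gripper": 1},
    {"tx": 0,"ty": 0,"tz": 0.005,"rx": 0,"ry": 0,"rz": 0,"gripper": 1},
    {"tx": 0,"ty": 0,"tz": 0,"rx": 0,"ry": 0,"rz": 0,"gripper": 1}
  ]
}}

```text
time_s: 6.12
ee_pos: [344.8, -69.7, 7.2]
ee_rot: [180.0, 0.0, 100.2]
force: [0.2, 0.1, -2.6]
gripper_width: 22.9
gripper_force: 30.0
```

Emit:
{"name": "send_rows", "arguments": {
  "motion": [
    {"tx": 0,"ty": 0,"tz": 0.002,"rx": 0,"ry": 0,"rz": 0,"gripper": 1},
    {"tx": 0,"ty": 0,"tz": 0,"rx": 0,"ry": 0,"rz": 0,"gripper": -0.3},
    {"tx": 0,"ty": 0,"tz": 0,"rx": 0,"ry": 0,"rz": 0,"gripper": -0.3},
    {"tx": 0,"ty": 0,"tz": 0,"rx": 0,"ry": 0,"rz": 0,"gripper": -0.3},
    {"tx": 0,"ty": 0,"tz": -0.06,"rx": 0,"ry": 0,"rz": 0,"gripper": -0.3},
    {"tx": 0,"ty": 0,"tz": -0.1,"rx": 0,"ry": 0,"rz": 0,"gripper": -0.3},
    {"tx": 0,"ty": 0,"tz": -0.1,"rx": 0,"ry": 0,"rz": 0,"gripper": -0.3},
    {"tx": 0,"ty": 0,"tz": -0.1,"rx": 0,"ry": 0,"rz": 0,"gripper": -0.3},
    {"tx": 0,"ty": 0,"tz": -0.05,"rx": 0,"ry": 0,"rz": 0,"gripper": -0.3}
  ]
}}

```text
time_s: 7.25
ee_pos: [345.4, -69.9, 213.6]
ee_rot: [179.7, 0.1, 100.2]
force: [-0.1, 0.2, -0.5]
gripper_width: 59.3
gripper_force: 0.0
```

Run:
```python
from p import *
A=here();print(A[:3,3])
B=plan(A,T([502,-420,240],down(100.3)),9)
```

```text
[345.445886   -69.90216678 213.64848633]
 8x [-0.083, 0.02, -0.006, 0.001, 0.0, -0.0] last [-0.0807, 0.0242, -0.0029, 0.0006, 0.0034, -0.0031]
```

Emit:
{"name": "send_rows", "arguments": {
  "motion": [
    {"tx": -0.083,"ty": 0.02,"tz": -0.006,"rx": 0,"ry": 0,"rz": 0,"gripper": -0.3},
    {"tx": -0.083,"ty": 0.02,"tz": -0.006,"rx": 0,"ry": 0,"rz": 0,"gripper": -0.3},
    {"tx": -0.083,"ty": 0.02,"tz": -0.006,"rx": 0,"ry": 0,"rz": 0,"gripper": -0.3},
    {"tx": -0.083,"ty": 0.02,"tz": -0.006,"rx": 0,"ry": 0,"rz": 0,"gripper": -0.3},
    {"tx": -0.083,"ty": 0.02,"tz": -0.006,"rx": 0,"ry": 0,"rz": 0,"gripper": -0.3},
    {"tx": -0.083,"ty": 0.02,"tz": -0.006,"rx": 0,"ry": 0,"rz": 0,"gripper": -0.3},
    {"tx": -0.083,"ty": 0.02,"tz": -0.006,"rx": 0,"ry": 0,"rz": 0,"gripper": -0.3},
    {"tx": -0.083,"ty": 0.02,"tz": -0.006,"rx": 0,"ry": 0,"rz": 0,"gripper": -0.3},
    {"tx": -0.08,"ty": 0.024,"tz": -0.003,"rx": 0,"ry": 0,"rz": 0,"gripper": -0.3},
    {"tx": 0,"ty": 0,"tz": 0,"rx": 0,"ry": 0,"rz": 0,"gripper": -0.3},
    {"tx": 0,"ty": 0,"tz": 0,"rx": 0,"ry": 0,"rz": 0,"gripper": -0.3}
  ]
}}

```text
time_s: 8.62
ee_pos: [500.5, -418.8, 235.8]
ee_rot: [-179.9, -0.1, 100.2]
force: [0.3, 0.6, -0.1]
gripper_width: 59.5
gripper_force: 0.0
```

Run:
```python
from p import *
im,K,W=grab("wrist");cv2.imwrite("pics/w3.png",im);np.savez("w3.npz",K=K,W=W);s=env.state();print(s["ee_pos"],s["ee_rot"],s["time_s"])
t,K2,W2=grab("top");cv2.imwrite("pics/top2.png",t)
hsv=cv2.cvtColor(im,cv2.COLOR_BGR2HSV)
print(hsv[::40,320], K.round(1))
```

```text
[ 500.46881527 -418.45615353  236.20203589] [-1.79963665e+02 -7.60911762e-02  1.00233831e+02] 8.675
[[109  39 137]
 [109  37 132]
 [109  45 124]
 [ 21 128 253]
 [ 19 134 252]
 [  9 152 198]
 [ 72 163 255]
 [ 73 161 255]
 [  9 157  94]
 [ 22 153 234]] [[334.1   0.  318.6]
 [  0.  334.1 204.9]
 [  0.    0.    1. ]]
```

View pics/w3.png

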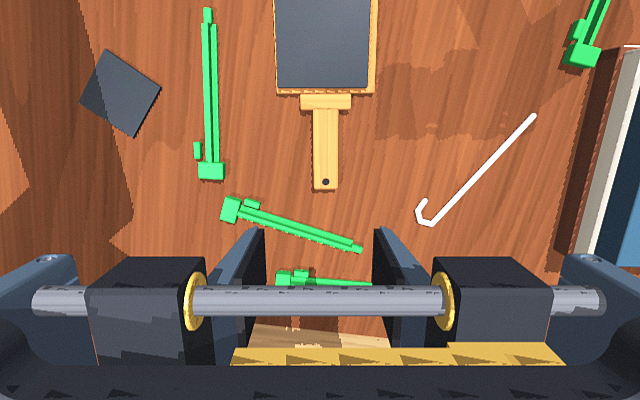

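The wrist picture shows the handle from (326,109) to (326,189), the shoulder at rows 93–109, and the slate at (322,45). The pegs at (290,225), (211,120) and the steel one (480,165) are clear of the grasp.

Run:
```python
from p import *
im=cv2.imread("pics/w3.png");d=np.load("w3.npz");K,W=d["K"],d["W"]
hsv=cv2.cvtColor(im,cv2.COLOR_BGR2HSV);H,S,V=[hsv[...,i] for i in range(3)]
w=(H>12)&(H<30)&(V>190)&(S>70)
L=[];Rr=[]
for r in range(118,182,3):
    x=np.where(w[r,300:352])[0]+300; L.append([x.min(),r]);Rr.append([x.max()+1,r])
l,q=ray(L,K,W,16)[:,:2],ray(Rr,K,W,16)[:,:2]; c=(l+q)/2;print("width",np.median(np.linalg.norm(l-q,axis=1)))
k=np.polyfit(c[:,1],c[:,0],1);yaw=90-np.degrees(np.arctan(k[0]))*1;u=np.array([k[0],1]);u/=np.linalg.norm(u);yaw=np.degrees(np.arctan2(u[1],u[0]))
end=np.where(w[150:200,320:324].any(1))[0].max()+151
e=ray([[326,end]],K,W,16)[0,:2]; 
bl=np.where(w[95:108,325])[0];
sh=np.where(w[108:116,[308,345]].all(1))[0];print("end row",end,e, "shoulder rows",sh)
# project end onto centreline
c0=c.mean(0); E_=c0+u*((e-c0)@u); grip=E_+47*u
dk=((S<90)&(V<160)).astype(np.uint8)[:95,270:380]; x=np.where(dk[30:80].mean(0)>.5)[0]+270;y=np.where(dk[:,30:80].mean(1)>.5)[0]
s=ray([[(x.min()+x.max()+1)/2,y.max()+1]],K,W,15)[0,:2]
print("yaw",yaw,"grip",grip,"slate rear ahead,left",(s-grip)@u,(s-grip)@np.array([-u[1],u[0]]), x.min(),x.max(),y.max())
A=here();B=plan(A,T([*grip,60],down(yaw)),6,"over");plan(B,T([*grip,2.5],down(yaw)),4,"down")
# mallet in top2, tray from top
```

```text
width 28.88724355094684
end row 189 [ 511.1701686  -431.84028408] shoulder rows [0 1]
yaw 100.69101223940659 grip [ 502.1732648  -385.70856337] slate rear ahead,left 67.68609476415094 3.2345137364390073 277 367 87
over 5x [0.011, 0.003, 0.059, -0.0, -0.0, -0.002] last [0.0084, 0.0001, 0.0582, -0.0004, -0.0015, -0.0049]
down 3x [0.0, -0.0, 0.029, -0.0, -0.0, -0.0] last [0.0, -0.0, 0.028, -0.0, -0.0, -0.0]
```

Emit:
{"name": "send_rows", "arguments": {
  "motion": [
    {"tx": 0.011,"ty": 0.003,"tz": 0.059,"rx": 0,"ry": 0,"rz": -0.002,"gripper": -0.3},
    {"tx": 0.011,"ty": 0.003,"tz": 0.059,"rx": 0,"ry": 0,"rz": -0.002,"gripper": -0.3},
    {"tx": 0.011,"ty": 0.003,"tz": 0.059,"rx": 0,"ry": 0,"rz": -0.002,"gripper": -0.3},
    {"tx": 0.011,"ty": 0.003,"tz": 0.059,"rx": 0,"ry": 0,"rz": -0.002,"gripper": -0.3},
    {"tx": 0.011,"ty": 0.003,"tz": 0.059,"rx": 0,"ry": 0,"rz": -0.002,"gripper": -0.3},
    {"tx": 0.008,"ty": 0,"tz": 0.058,"rx": 0,"ry": 0,"rz": -0.005,"gripper": -0.3},
    {"tx": 0,"ty": 0,"tz": 0.04,"rx": 0,"ry": 0,"rz": 0,"gripper": -0.3},
    {"tx": 0,"ty": 0,"tz": 0.04,"rx": 0,"ry": 0,"rz": 0,"gripper": -0.3},
    {"tx": 0,"ty": 0,"tz": 0.024,"rx": 0,"ry": 0,"rz": 0,"gripper": -0.3},
    {"tx": 0,"ty": 0,"tz": 0.01,"rx": 0,"ry": 0,"rz": 0,"gripper": -0.3},
    {"tx": 0,"ty": 0,"tz": 0,"rx": 0,"ry": 0,"rz": 0,"gripper": -0.3},
    {"tx": 0,"ty": 0,"tz": 0,"rx": 0,"ry": 0,"rz": 0,"gripper": -0.3}
  ]
}}

```text
time_s: 10.22
ee_pos: [503.1, -387.5, 3.7]
ee_rot: [179.9, 0.1, 100.7]
force: [0.5, 0.4, -0.9]
gripper_width: 59.1
gripper_force: 0.0
```

Run:
```python
from p import *
im,K,W=grab("wrist");cv2.imwrite("pics/w4.png",im);np.savez("w4.npz",K=K,W=W);s=env.state();print(s["ee_pos"],s["ee_rot"],s["force"])
hsv=cv2.cvtColor(im,cv2.COLOR_BGR2HSV);H,S,V=[hsv[...,i] for i in range(3)]
w=(H>12)&(H<30)&(V>150)&(S>70)
print(np.where(w[150])[0][[0,-1]],np.where(w[190])[0][[0,-1]])
```

```text
[ 503.14558042 -387.49005432    3.70394646] [1.79941036e+02 6.02897299e-02 1.00659086e+02] [0.14420017 0.38548896 0.38018366]
[259 376] [288 638]
```

Emit:
{"name": "send_rows", "arguments": {
  "grip_force": 10,
  "motion": [
    {"tx": 0,"ty": 0,"tz": 0.002,"rx": 0,"ry": 0,"rz": 0,"gripper": 0},
    {"tx": 0,"ty": 0,"tz": 0,"rx": 0,"ry": 0,"rz": 0,"gripper": 0.1},
    {"tx": 0,"ty": 0,"tz": 0,"rx": 0,"ry": 0,"rz": 0,"gripper": 0.2},
    {"tx": 0,"ty": 0,"tz": 0,"rx": 0,"ry": 0,"rz": 0,"gripper": 0.3},
    {"tx": 0,"ty": 0,"tz": 0,"rx": 0,"ry": 0,"rz": 0,"gripper": 0.4},
    {"tx": 0,"ty": 0,"tz": 0,"rx": 0,"ry": 0,"rz": 0,"gripper": 1}
  ]
}}

```text
time_s: 11.02
ee_pos: [502.7, -387.2, 1.9]
ee_rot: [180.0, -0.0, 100.7]
force: [0.1, 0.0, -0.1]
gripper_width: 29.9
gripper_force: 10.0
```

Emit:
{"name": "send_rows", "arguments": {
  "grip_force": 60,
  "motion": [
    {"tx": 0,"ty": 0,"tz": 0,"rx": 0,"ry": 0,"rz": 0,"gripper": 1},
    {"tx": 0,"ty": 0,"tz": 0,"rx": 0,"ry": 0,"rz": 0,"gripper": 1},
    {"tx": 0,"ty": 0,"tz": 0,"rx": 0,"ry": 0,"rz": 0,"gripper": 1}
  ]
}}

```text
time_s: 11.4
ee_pos: [502.7, -387.2, 1.9]
ee_rot: [180.0, -0.0, 100.7]
force: [0.1, 0.6, -0.3]
gripper_width: 29.3
gripper_force: 60.0
```

Run:
```python
from p import *
z=[env.state() for _ in range(3)]; print([a["ee_pos"].round(2) for a in z],z[0]["ee_rot"])
# tray from first top picture: contour refined, rim corners
im=cv2.imread("pics/top2.png");d=np.load("top.npz");K,W=d["K"],d["W"]
hsv=cv2.cvtColor(im,cv2.COLOR_BGR2HSV);w=((hsv[...,1]<60)&(hsv[...,2]>140)).astype(np.uint8)*255
red=((hsv[...,1]>150)&((hsv[...,0]<8)|(hsv[...,0]>172))&(hsv[...,2]>110))
ys,xs=np.where(red); print("red mallet px",xs.min(),xs.max(),ys.min(),ys.max())
# tray front edge (z0) : rightmost white per row
r=np.arange(160,206,3);c=[np.where(w[y,190:224])[0].max()+191 for y in r]
P=ray(np.c_[c,r],K,W,0)[:,:2];k=np.polyfit(P[:,0],P[:,1],1);print("front",P[[0,-1]].round(1),90+np.degrees(np.arctan(k[0])))
# mouth end corners from w2 picture: side walls at mouth
im=cv2.imread("pics/w2.png");d=np.load("w2.npz");K,W=d["K"],d["W"]
cv2.imwrite("pics/c2.png",cv2.resize(im[0:60,220:410],None,fx=4,fy=4,interpolation=2))
```

```text
[array([ 502.72, -387.18,    1.91]), array([ 502.72, -387.18,    1.91]), array([ 502.72, -387.18,    1.91])] [ 1.79996293e+02 -2.00062578e-03  1.00657699e+02]
red mallet px 268 341 245 279
front [[609.3 185.9]
 [484.8 161.3]] 100.40127595599724
```

View pics/c2.png

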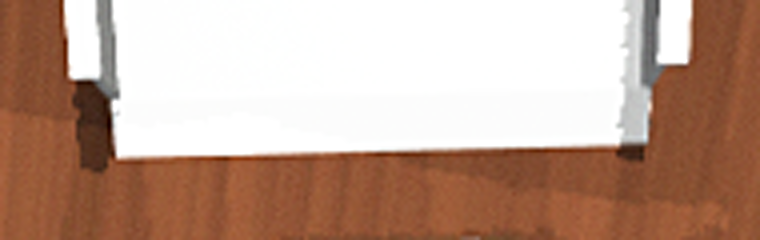

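The crop shows the tray's bevel corners at (249,39.5) and (381.2,36.5) in the full wrist image, and the side walls' front inner rim corners at (244.5,20) and (384.5,16.5).

```bash
cat > tray.py <<'E'
from p import *
d=np.load("w2.npz");K,W=d["K"],d["W"]
b=ray([[249,39.5],[381.2,36.5]],K,W,0)[:,:2]; r=ray([[244.5,20],[384.5,16.5]],K,W,30)[:,:2]
for q in (b,r):
    v=q[1]-q[0];print(q.round(1).tolist(),np.linalg.norm(v).round(1),"yaw",np.degrees(np.arctan2(v[1],v[0]))+90,"mid",q.mean(0).round(1))
E
python3 tray.py
```

```text
[[480.3, 162.5], [633.1, 189.8]] 155.2 yaw 100.13850617854698 mid [556.7 176.1]
[[480.1, 176.3], [628.4, 203.1]] 150.7 yaw 100.23788212786374 mid [554.3 189.7]
```

Run:
```python
from p import *
im,K,W=grab("wrist");cv2.imwrite("pics/w5.png",im)
```

Emit:
{"name": "send_rows", "arguments": {
  "motion": [
    {"tx": 0,"ty": 0,"tz": -0.004,"rx": 0,"ry": 0,"rz": 0,"gripper": 1},
    {"tx": 0,"ty": 0,"tz": -0.012,"rx": 0,"ry": 0,"rz": 0,"gripper": 1},
    {"tx": 0,"ty": 0,"tz": -0.024,"rx": 0,"ry": 0,"rz": 0,"gripper": 1},
    {"tx": 0,"ty": 0,"tz": -0.036,"rx": 0,"ry": 0,"rz": 0,"gripper": 1},
    {"tx": 0,"ty": 0,"tz": -0.036,"rx": 0,"ry": 0,"rz": 0,"gripper": 1},
    {"tx": 0,"ty": 0,"tz": -0.024,"rx": 0,"ry": 0,"rz": 0,"gripper": 1},
    {"tx": 0,"ty": 0,"tz": -0.012,"rx": 0,"ry": 0,"rz": 0,"gripper": 1},
    {"tx": 0,"ty": 0,"tz": -0.004,"rx": 0,"ry": 0,"rz": 0,"gripper": 1},
    {"tx": 0,"ty": 0,"tz": 0,"rx": 0,"ry": 0,"rz": 0,"gripper": 1}
  ]
}}

```text
time_s: 12.58
ee_pos: [502.5, -387.0, 77.5]
ee_rot: [-180.0, -0.0, 100.7]
force: [0.0, 0.3, -4.7]
gripper_width: 29.5
gripper_force: 60.0
```

```bash
cat > lev.py <<'E'
from p import *
import sys
a=cv2.imread("pics/w5.png");b,K,W=grab("wrist");cv2.imwrite(f"pics/{sys.argv[1]}.png",b)
def edges(im):
    hsv=cv2.cvtColor(im,cv2.COLOR_BGR2HSV);H,S,V=[hsv[...,i].astype(int) for i in range(3)]
    w=((H>12)&(H<30)&(V>150)&(S>60)); dk=(S<90)&(V<170)
    out=[]
    for r in (60,100,140):
        x=np.where(dk[r,200:450])[0]+200; 
        out.append((r,x.min(),x.max()) if len(x) else None)
    col=dk[:190,300:340].mean(1)>.5; ys=np.where(col)[0]
    out.append(("slate rows",ys.min(),ys.max()))
    col=w[:230,250:270].mean(1)>.5; out.append(("wood rows c260",np.where(col)[0][[0,-1]] if col.any() else None)); return out
print(edges(a));print(edges(b));s=env.state();print(s["force"],s["torque"],s["ee_pos"],s["ee_rot"],s["time_s"])
cv2.imwrite("pics/cmp.png",np.hstack([cv2.resize(i[:240,140:500],None,fx=1.1,fy=1.1) for i in (a,b)]))
E
python3 lev.py w6
```

```text
[(60, np.int64(200), np.int64(424)), (100, np.int64(201), np.int64(419)), None, ('slate rows', np.int64(0), np.int64(125)), ('wood rows c260', array([126, 151]))]
[(60, np.int64(200), np.int64(422)), (100, np.int64(201), np.int64(419)), None, ('slate rows', np.int64(0), np.int64(124)), ('wood rows c260', array([126, 150]))]
[-0.16373345 -0.21114899 -3.84561817] [-0.43030518 -0.03534781  0.02603178] [ 502.3880964  -386.9173876    77.31738386] [-1.79955976e+02 -5.64395094e-02  1.00661372e+02] 12.625
```

View pics/cmp.png

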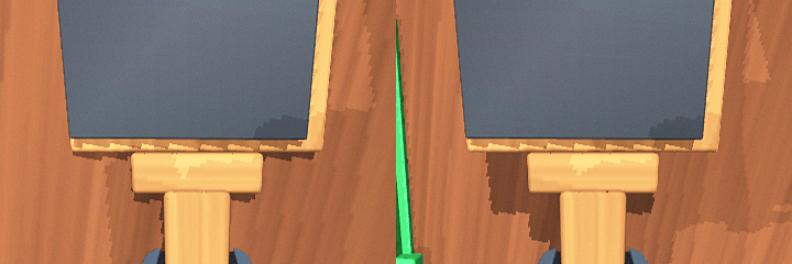

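Between the two halves the slate and blade edges moved by at most 1 px, at rows 125→124, so the paddle is held level. Next I carry it to a point in line with the tray.

Emit:
{"name": "send_rows", "arguments": {
  "motion": [
    {"tx": 0.01,"ty": 0.0088,"tz": 0,"rx": 0,"ry": 0,"rz": 0,"gripper": 1},
    {"tx": 0.02,"ty": 0.0177,"tz": 0,"rx": 0,"ry": 0,"rz": 0,"gripper": 1},
    {"tx": 0.03,"ty": 0.0265,"tz": 0,"rx": 0,"ry": 0,"rz": 0,"gripper": 1},
    {"tx": 0.04,"ty": 0.0353,"tz": 0,"rx": 0,"ry": 0,"rz": 0,"gripper": 1},
    {"tx": 0.04,"ty": 0.0353,"tz": 0,"rx": 0,"ry": 0,"rz": 0,"gripper": 1},
    {"tx": 0.04,"ty": 0.0353,"tz": 0,"rx": 0,"ry": 0,"rz": 0,"gripper": 1},
    {"tx": 0.04,"ty": 0.0353,"tz": 0,"rx": 0,"ry": 0,"rz": 0,"gripper": 1},
    {"tx": 0.04,"ty": 0.0353,"tz": 0,"rx": 0,"ry": 0,"rz": 0,"gripper": 1},
    {"tx": 0.04,"ty": 0.0353,"tz": 0,"rx": 0,"ry": 0,"rz": 0,"gripper": 1},
    {"tx": 0.03,"ty": 0.0265,"tz": 0,"rx": 0,"ry": 0,"rz": 0,"gripper": 1},
    {"tx": 0.02,"ty": 0.0177,"tz": 0,"rx": 0,"ry": 0,"rz": 0,"gripper": 1},
    {"tx": 0,"ty": 0,"tz": 0,"rx": 0,"ry": 0,"rz": 0.015,"gripper": 1}
  ]
}}

```text
time_s: 14.12
ee_pos: [622.5, -185.8, 77.9]
ee_rot: [-180.0, 0.0, 100.3]
force: [-0.5, 0.2, -4.0]
gripper_width: 29.8
gripper_force: 60.0
```

Emit:
{"name": "send_rows", "arguments": {
  "motion": [
    {"tx": 0,"ty": 0,"tz": 0.012,"rx": 0,"ry": 0,"rz": 0,"gripper": 1},
    {"tx": 0,"ty": 0,"tz": 0.026,"rx": 0,"ry": 0,"rz": 0,"gripper": 1},
    {"tx": 0,"ty": 0,"tz": 0.034,"rx": 0,"ry": 0,"rz": 0,"gripper": 1},
    {"tx": 0,"ty": 0,"tz": 0.034,"rx": 0,"ry": 0,"rz": 0,"gripper": 1},
    {"tx": 0,"ty": 0,"tz": 0.02,"rx": 0,"ry": 0,"rz": 0,"gripper": 1},
    {"tx": 0,"ty": 0,"tz": 0.008,"rx": 0,"ry": 0,"rz": 0,"gripper": 1},
    {"tx": 0,"ty": 0,"tz": 0,"rx": 0,"ry": 0,"rz": 0,"gripper": 1},
    {"tx": 0,"ty": 0,"tz": 0,"rx": 0,"ry": 0,"rz": 0,"gripper": 1}
  ]
}}

```text
time_s: 15.12
ee_pos: [622.7, -186.7, 11.6]
ee_rot: [179.9, 0.0, 100.2]
force: [-0.5, -0.1, -4.5]
gripper_width: 29.6
gripper_force: 60.0
```

```bash
cat >> h.py <<'E'
M=np.array([554.2,189.8]);U=np.array([np.cos(np.radians(100.2)),np.sin(np.radians(100.2))]);N=np.array([-U[1],U[0]])
E
cat > chk.py <<'E'
from p import *
import sys
A=here();s=env.state();p=A[:2,3]-M
print("nose s",p@U+181.5,"lat",p@N,"z",A[2,3],"rot",s["ee_rot"].round(2),"F",s["force"].round(1),"t",s["time_s"])
if len(sys.argv)>1:
    t,K,W=grab("top");cv2.imwrite(f"pics/{sys.argv[1]}.png",t)
    hsv=cv2.cvtColor(t,cv2.COLOR_BGR2HSV);H,S,V=[hsv[...,i] for i in range(3)]
    dk=((S<100)&(V<115)).astype(np.uint8)*255
    zs=float(sys.argv[2]) if len(sys.argv)>2 else A[2,3]+13
    for c in cv2.findContours(dk,0,2)[0]:
        if cv2.contourArea(c)>400:
            P=ray(c[:,0,:],K,W,zs)[:,:2];r=cv2.minAreaRect(P.astype(np.float32));q=np.array(r[0])-M
            if 300<r[0][0]<700 and abs(q@N)<60:print("slate? s",(q@U).round(1),"lat",(q@N).round(1),np.round(r[1],1),round(r[2],1), "s range",((P-M)@U).min().round(1),((P-M)@U).max().round(1))
E
python3 chk.py t3
```

```text
nose s -201.21499891009273 lat -0.7676750106370988 z 11.580158208614217 rot [1.7993e+02 3.0000e-02 1.0021e+02] F [-0.5 -0.1 -4.5] t 15.125
slate? s -260.7 lat 3.6 [96.5 95.4] 9.8 s range -308.7 -213.1
slate? s -412.2 lat -40.9 [121.9 102.5] 70.2 s range -471.6 -336.2
```

Emit:
{"name": "send_rows", "arguments": {
  "motion": [
    {"tx": 0.01,"ty": 0,"tz": 0,"rx": 0,"ry": 0,"rz": 0,"gripper": 1},
    {"tx": 0.02,"ty": 0,"tz": 0,"rx": 0,"ry": 0,"rz": 0,"gripper": 1},
    {"tx": 0.03,"ty": 0,"tz": 0,"rx": 0,"ry": 0,"rz": 0,"gripper": 1},
    {"tx": 0.04,"ty": 0,"tz": 0,"rx": 0,"ry": 0,"rz": 0,"gripper": 1},
    {"tx": 0.05,"ty": 0,"tz": 0,"rx": 0,"ry": 0,"rz": 0,"gripper": 1},
    {"tx": 0.05,"ty": 0,"tz": 0,"rx": 0,"ry": 0,"rz": 0,"gripper": 1},
    {"tx": 0.05,"ty": 0,"tz": 0,"rx": 0,"ry": 0,"rz": 0,"gripper": 1},
    {"tx": 0.04,"ty": 0,"tz": 0,"rx": 0,"ry": 0,"rz": 0,"gripper": 1},
    {"tx": 0.03,"ty": 0,"tz": 0,"rx": 0,"ry": 0,"rz": 0,"gripper": 1},
    {"tx": 0.02,"ty": 0,"tz": 0,"rx": 0,"ry": 0,"rz": 0,"gripper": 1},
    {"tx": 0.01,"ty": 0,"tz": 0,"rx": 0,"ry": 0,"rz": 0,"gripper": 1},
    {"tx": 0,"ty": 0,"tz": 0,"rx": 0,"ry": 0,"rz": 0,"gripper": 1}
  ]
}}

```text
time_s: 16.68
ee_pos: [591.3, -14.5, 10.9]
ee_rot: [180.0, 0.0, 100.2]
force: [-0.9, -0.4, -3.8]
gripper_width: 29.8
gripper_force: 60.0
```

```bash
python3 chk.py t4; python3 lev.py w7
python3 - <<'E'
import cv2,numpy as np
a=cv2.imread("pics/w7.png")[:240,100:540];b=cv2.imread("pics/t4.png")[120:240,110:330]
cv2.imwrite("pics/v1.png",np.hstack([cv2.resize(a,(400,218)),cv2.resize(b,(400,218),interpolation=2)]))
E
```

```text
nose s -26.084772057966433 lat -0.2953044294309025 z 10.939665121808714 rot [1.7999e+02 1.0000e-02 1.0021e+02] F [-0.9 -0.4 -3.8] t 16.675
slate? s -155.2 lat -42.3 [132.8 122. ] 75.2 s range -210.4 -70.9
[(60, np.int64(200), np.int64(424)), (100, np.int64(201), np.int64(419)), None, ('slate rows', np.int64(0), np.int64(125)), ('wood rows c260', array([126, 151]))]
[(60, np.int64(200), np.int64(423)), (100, np.int64(202), np.int64(421)), None, ('slate rows', np.int64(0), np.int64(125)), ('wood rows c260', array([132, 144]))]
[-0.56722449 -0.21340796 -4.58445243] [-0.39760817 -0.07143927  0.03337813] [591.36440148 -14.89232332  10.94593668] [1.79984921e+02 1.10719153e-02 1.00181651e+02] 16.775
```

View pics/v1.png

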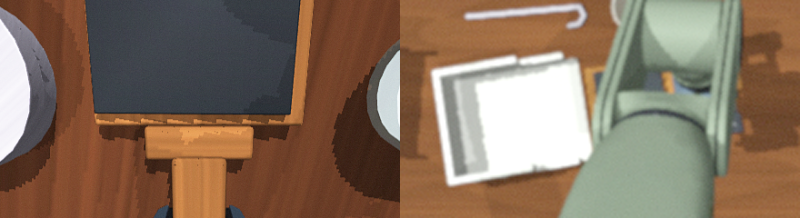

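The left half shows the slate still in place on the blade, with tin and ramekin clear on either side. The right half shows the nose centred at the tray's mouth. I go on in.

Emit:
{"name": "send_rows", "arguments": {
  "motion": [
    {"tx": 0.01,"ty": 0,"tz": 0,"rx": 0,"ry": 0,"rz": 0,"gripper": 1},
    {"tx": 0.025,"ty": 0,"tz": 0,"rx": 0,"ry": 0,"rz": 0,"gripper": 1},
    {"tx": 0.04,"ty": 0,"tz": 0,"rx": 0,"ry": 0,"rz": 0,"gripper": 1},
    {"tx": 0.045,"ty": 0,"tz": 0,"rx": 0,"ry": 0,"rz": 0,"gripper": 1},
    {"tx": 0.045,"ty": 0,"tz": 0,"rx": 0,"ry": 0,"rz": 0,"gripper": 1},
    {"tx": 0.04,"ty": 0,"tz": 0,"rx": 0,"ry": 0,"rz": 0,"gripper": 1},
    {"tx": 0.03,"ty": 0,"tz": 0,"rx": 0,"ry": 0,"rz": 0,"gripper": 1},
    {"tx": 0.022,"ty": 0,"tz": 0,"rx": 0,"ry": 0,"rz": 0,"gripper": 1},
    {"tx": 0.015,"ty": 0,"tz": 0,"rx": 0,"ry": 0,"rz": 0,"gripper": 1},
    {"tx": 0.01,"ty": 0,"tz": 0,"rx": 0,"ry": 0,"rz": 0,"gripper": 1},
    {"tx": 0,"ty": 0,"tz": 0,"rx": 0,"ry": 0,"rz": 0,"gripper": 1},
    {"tx": 0,"ty": 0,"tz": 0,"rx": 0,"ry": 0,"rz": 0,"gripper": 1}
  ]
}}

```text
time_s: 18.27
ee_pos: [566.3, 124.0, 11.0]
ee_rot: [180.0, 0.0, 100.2]
force: [0.4, 0.1, -3.4]
gripper_width: 29.7
gripper_force: 60.0
```

Emit:
{"name": "send_rows", "arguments": {
  "motion": [
    {"tx": 0,"ty": 0,"tz": 0.004,"rx": 0,"ry": 0,"rz": 0,"gripper": 1},
    {"tx": 0,"ty": 0,"tz": 0.004,"rx": 0,"ry": 0,"rz": 0,"gripper": 1},
    {"tx": 0,"ty": 0,"tz": 0.002,"rx": 0,"ry": 0,"rz": 0,"gripper": 1},
    {"tx": 0,"ty": 0,"tz": 0,"rx": 0,"ry": 0,"rz": 0,"gripper": 1},
    {"tx": 0,"ty": 0,"tz": 0,"rx": 0,"ry": 0,"rz": 0,"gripper": 1}
  ]
}}

```text
time_s: 18.9
ee_pos: [566.2, 124.4, 6.0]
ee_rot: [180.0, -0.0, 100.2]
force: [0.1, 0.1, -3.5]
gripper_width: 29.5
gripper_force: 60.0
```

```bash
python3 chk.py; python3 lev.py w8
```

```text
nose s 115.00928964213905 lat -0.2510646241997408 z 5.984059301259382 rot [179.99  -0.   100.21] F [ 0.1  0.1 -3.5] t 18.9
[(60, np.int64(200), np.int64(424)), (100, np.int64(201), np.int64(419)), None, ('slate rows', np.int64(0), np.int64(125)), ('wood rows c260', array([126, 151]))]
[(60, np.int64(200), np.int64(423)), (100, np.int64(202), np.int64(421)), (140, np.int64(247), np.int64(422)), ('slate rows', np.int64(0), np.int64(124)), ('wood rows c260', array([133, 134]))]
[-0.73166715 -0.32094664 -3.58741475] [-0.40835184 -0.05840762 -0.00365878] [566.19889879 124.41198875   5.9840369 ] [ 1.79991792e+02 -4.92400228e-03  1.00207984e+02] 18.95
```

Emit:
{"name": "send_rows", "arguments": {
  "motion": [
    {"tx": 0,"ty": 0,"tz": -0.0031,"rx": 0,"ry": -0.0166,"rz": 0,"gripper": 1},
    {"tx": 0.0001,"ty": 0,"tz": -0.0063,"rx": 0,"ry": -0.0333,"rz": 0,"gripper": 1},
    {"tx": 0.0001,"ty": 0,"tz": -0.0063,"rx": 0,"ry": -0.0333,"rz": 0,"gripper": 1},
    {"tx": 0.0001,"ty": 0,"tz": -0.0063,"rx": 0,"ry": -0.0333,"rz": 0,"gripper": 1},
    {"tx": 0.0001,"ty": 0,"tz": -0.0063,"rx": 0,"ry": -0.0333,"rz": 0,"gripper": 1},
    {"tx": 0.0001,"ty": 0,"tz": -0.0063,"rx": 0,"ry": -0.0333,"rz": 0,"gripper": 1},
    {"tx": 0.0001,"ty": 0,"tz": -0.0063,"rx": 0,"ry": -0.0333,"rz": 0,"gripper": 1},
    {"tx": 0.0001,"ty": 0,"tz": -0.0063,"rx": 0,"ry": -0.0333,"rz": 0,"gripper": 1},
    {"tx": 0.0001,"ty": 0,"tz": -0.0063,"rx": 0,"ry": -0.0333,"rz": 0,"gripper": 1},
    {"tx": 0.0001,"ty": 0,"tz": -0.0063,"rx": 0,"ry": -0.0333,"rz": 0,"gripper": 1},
    {"tx": 0.0001,"ty": 0,"tz": -0.0063,"rx": 0,"ry": -0.0333,"rz": 0,"gripper": 1},
    {"tx": 0.0001,"ty": 0,"tz": -0.0063,"rx": 0,"ry": -0.0333,"rz": 0,"gripper": 1}
  ]
}}

```text
time_s: 20.45
ee_pos: [565.5, 128.3, 42.1]
ee_rot: [180.0, 11.5, 100.2]
force: [0.1, 0.8, -3.2]
gripper_width: 29.4
gripper_force: 60.0
```

```bash
cat > sl.py <<'E'
from p import *
import sys
b,K,W=grab("wrist");cv2.imwrite(f"pics/{sys.argv[1]}.png",b)
hsv=cv2.cvtColor(b,cv2.COLOR_BGR2HSV);H,S,V=[hsv[...,i].astype(int) for i in range(3)]
dk=(S<90)&(V<170);ys=np.where(dk[:190,300:340].mean(1)>.5)[0]
s=env.state();A=here();n=A@np.array([181.5,0,1.9,1]);tilt=np.degrees(np.arcsin(-A[2,0]))
q=n[:2]-M
# slate rear edge on blade top plane in tool coords (z=1.9-8)
g=np.array(env.grab_frame("wrist")["T_tool_cam"]);r=ys.max()+1
d=g[:3,:3]@np.linalg.inv(K)@np.array([320,r,1]);t=(1.9-8-3.5-g[2,3])/d[2];x=g[0,3]+t*d[0]
print("tilt",tilt.round(2),"nose s,lat,z",(q@U).round(1),(q@N).round(1),n[2].round(1),"slate rear row",ys.min(),r,"rear x from TCP",x.round(1),"F",s["force"].round(1),"T",s["torque"].round(2),"t",s["time_s"],"q",s["qpos"].round(0))
E
python3 sl.py s1
```

```text
tilt 11.55 nose s,lat,z 115.3 -0.4 4.2 slate rear row 0 126 rear x from TCP 69.9 F [-0.2 -0.1 -3.5] T [-0.11  0.06  0.05] t 20.5 q [ 18.  29. 101. -15.  52.  17.]
```

Emit:
{"name": "send_rows", "arguments": {
  "motion": [
    {"tx": 0,"ty": 0,"tz": -0.0026,"rx": 0,"ry": -0.0166,"rz": 0,"gripper": 1},
    {"tx": 0,"ty": 0,"tz": -0.0026,"rx": 0,"ry": -0.0166,"rz": 0,"gripper": 1},
    {"tx": 0,"ty": 0,"tz": -0.0031,"rx": 0,"ry": -0.0166,"rz": 0,"gripper": 1},
    {"tx": 0,"ty": 0,"tz": -0.0031,"rx": 0,"ry": -0.0166,"rz": 0,"gripper": 1},
    {"tx": 0,"ty": 0,"tz": -0.0031,"rx": 0,"ry": -0.0166,"rz": 0,"gripper": 1},
    {"tx": 0,"ty": 0,"tz": -0.0031,"rx": 0,"ry": -0.0166,"rz": 0,"gripper": 1}
  ]
}}

```text
time_s: 21.3
ee_pos: [565.2, 130.2, 50.6]
ee_rot: [180.0, 14.5, 100.2]
force: [-0.1, 1.6, -0.7]
gripper_width: 30.0
gripper_force: 60.0
```

```bash
python3 sl.py s2
```

```text
tilt 14.51 nose s,lat,z 114.8 -0.3 3.5 slate rear row 0 126 rear x from TCP 69.9 F [-0.9  0.7 -1.6] T [ 0.36  0.2  -0.05] t 21.35 q [ 20.  29. 101. -18.  54.  21.]
```

Emit:
{"name": "send_rows", "arguments": {
  "motion": [
    {"tx": 0,"ty": 0,"tz": -0.0031,"rx": 0,"ry": -0.0166,"rz": 0,"gripper": 1},
    {"tx": 0,"ty": 0,"tz": -0.0031,"rx": 0,"ry": -0.0166,"rz": 0,"gripper": 1}
  ]
}}

```text
time_s: 21.65
ee_pos: [565.1, 130.9, 53.6]
ee_rot: [180.0, 15.5, 100.2]
force: [-0.6, 1.1, -1.0]
gripper_width: 29.6
gripper_force: 60.0
```

```bash
python3 sl.py s3
```

```text
tilt 15.52 nose s,lat,z 114.6 -0.3 3.4 slate rear row 0 126 rear x from TCP 69.9 F [ 0.4  0.2 -0.3] T [ 0.34  0.12 -0.01] t 21.7 q [ 21.  29. 100. -19.  55.  22.]
```

Emit:
{"name": "send_rows", "arguments": {
  "motion": [
    {"tx": 0,"ty": 0,"tz": -0.0032,"rx": 0,"ry": -0.0166,"rz": 0,"gripper": 1},
    {"tx": 0,"ty": 0,"tz": -0.0032,"rx": 0,"ry": -0.0166,"rz": 0,"gripper": 1}
  ]
}}

```text
time_s: 22.0
ee_pos: [564.9, 131.7, 56.7]
ee_rot: [180.0, 16.5, 100.2]
force: [-0.1, 0.7, 0.4]
gripper_width: 29.6
gripper_force: 60.0
```

```bash
python3 sl.py s4
```

```text
tilt 16.52 nose s,lat,z 114.5 -0.3 3.4 slate rear row 0 126 rear x from TCP 69.9 F [-0.5  0.4 -1. ] T [0.26 0.17 0.01] t 22.05 q [ 21.  29. 100. -20.  56.  23.]
```

Emit:
{"name": "send_rows", "arguments": {
  "motion": [
    {"tx": 0,"ty": 0,"tz": -0.0032,"rx": 0,"ry": -0.0166,"rz": 0,"gripper": 1},
    {"tx": 0,"ty": 0,"tz": 0,"rx": 0,"ry": 0,"rz": 0,"gripper": 1}
  ]
}}

```text
time_s: 22.35
ee_pos: [564.8, 132.1, 58.2]
ee_rot: [180.0, 17.0, 100.2]
force: [-0.4, -0.1, 0.3]
gripper_width: 29.6
gripper_force: 60.0
```

```bash
python3 sl.py s5
```

```text
tilt 16.98 nose s,lat,z 114.4 -0.2 3.3 slate rear row 0 126 rear x from TCP 69.9 F [ 0.6 -0.5  0.1] T [ 0.32  0.08 -0.  ] t 22.4 q [ 22.  29. 100. -20.  56.  23.]
```

Emit:
{"name": "send_rows", "arguments": {
  "motion": [
    {"tx": 0.0001,"ty": 0,"tz": -0.0032,"rx": 0,"ry": -0.0166,"rz": 0,"gripper": 1},
    {"tx": 0,"ty": 0,"tz": 0,"rx": 0,"ry": 0,"rz": 0,"gripper": 1}
  ]
}}

```text
time_s: 22.7
ee_pos: [564.8, 132.6, 59.7]
ee_rot: [180.0, 17.5, 100.2]
force: [-0.3, -0.6, -0.4]
gripper_width: 29.4
gripper_force: 60.0
```

```bash
python3 sl.py s6
```

```text
tilt 17.48 nose s,lat,z 114.4 -0.2 3.4 slate rear row 0 126 rear x from TCP 69.9 F [-0.1 -1.1 -0.5] T [ 0.3   0.08 -0.02] t 22.75 q [ 22.  29. 100. -21.  57.  24.]
```

Emit:
{"name": "send_rows", "arguments": {
  "motion": [
    {"tx": 0.0001,"ty": 0,"tz": -0.0032,"rx": 0,"ry": -0.0166,"rz": 0,"gripper": 1},
    {"tx": 0,"ty": 0,"tz": 0,"rx": 0,"ry": 0,"rz": 0,"gripper": 1}
  ]
}}

```text
time_s: 23.05
ee_pos: [564.7, 133.2, 61.3]
ee_rot: [180.0, 18.0, 100.2]
force: [0.5, -0.8, -0.9]
gripper_width: 29.9
gripper_force: 60.0
```

```bash
python3 sl.py s7
```

```text
tilt 17.98 nose s,lat,z 114.4 -0.2 3.4 slate rear row 0 126 rear x from TCP 69.9 F [ 0.3 -2.6  0.1] T [ 0.15  0.04 -0.02] t 23.1 q [ 22.  29. 100. -21.  57.  24.]
```

Emit:
{"name": "send_rows", "arguments": {
  "motion": [
    {"tx": 0,"ty": 0,"tz": -0.0032,"rx": 0,"ry": -0.0166,"rz": 0,"gripper": 1},
    {"tx": 0,"ty": 0,"tz": 0,"rx": 0,"ry": 0,"rz": 0,"gripper": 1}
  ]
}}

```text
time_s: 23.4
ee_pos: [564.5, 133.7, 62.7]
ee_rot: [180.0, 18.5, 100.2]
force: [0.8, -1.6, -0.0]
gripper_width: 29.5
gripper_force: 60.0
```

```bash
python3 sl.py s8
```

```text
tilt 18.47 nose s,lat,z 114.5 -0.2 3.4 slate rear row 0 125 rear x from TCP 70.4 F [-0.1 -1.   0.5] T [ 0.2   0.02 -0.  ] t 23.45 q [ 22.  29. 100. -22.  58.  25.]
```

Emit:
{"name": "send_rows", "arguments": {
  "motion": [
    {"tx": 0,"ty": 0,"tz": -0.0032,"rx": 0,"ry": -0.0166,"rz": 0,"gripper": 1},
    {"tx": 0,"ty": 0,"tz": 0,"rx": 0,"ry": 0,"rz": 0,"gripper": 1}
  ]
}}

```text
time_s: 23.75
ee_pos: [564.4, 134.3, 64.2]
ee_rot: [180.0, 19.0, 100.2]
force: [0.1, -0.7, 0.8]
gripper_width: 29.8
gripper_force: 60.0
```

```bash
python3 sl.py s9
```

```text
tilt 18.96 nose s,lat,z 114.6 -0.1 3.4 slate rear row 0 124 rear x from TCP 70.8 F [-0.2 -0.3  0.5] T [0.25 0.08 0.03] t 23.8 q [ 23.  29. 100. -22.  58.  25.]
```

The slate's rear edge has begun to creep (row 126 to 124) at about 19 degrees. Holding the angle to watch it.

Emit:
{"name": "send_rows", "arguments": {
  "motion": [
    {"tx": 0,"ty": 0,"tz": 0,"rx": 0,"ry": 0,"rz": 0,"gripper": 1},
    {"tx": 0,"ty": 0,"tz": 0,"rx": 0,"ry": 0,"rz": 0,"gripper": 1},
    {"tx": 0,"ty": 0,"tz": 0,"rx": 0,"ry": 0,"rz": 0,"gripper": 1}
  ]
}}

```text
time_s: 24.22
ee_pos: [564.4, 134.2, 64.1]
ee_rot: [180.0, 18.9, 100.2]
force: [1.1, 0.1, 0.1]
gripper_width: 29.4
gripper_force: 60.0
```

```bash
python3 sl.py s10
```

```text
tilt 18.95 nose s,lat,z 114.5 -0.2 3.4 slate rear row 0 124 rear x from TCP 70.8 F [ 0.7 -0.8  0.7] T [0.33 0.05 0.02] t 24.275 q [ 23.  29. 100. -22.  58.  25.]
```

Emit:
{"name": "send_rows", "arguments": {
  "motion": [
    {"tx": 0,"ty": 0,"tz": -0.0032,"rx": 0,"ry": -0.0166,"rz": 0,"gripper": 1},
    {"tx": 0,"ty": 0,"tz": 0,"rx": 0,"ry": 0,"rz": 0,"gripper": 1}
  ]
}}

```text
time_s: 24.58
ee_pos: [564.3, 134.8, 65.7]
ee_rot: [180.0, 19.5, 100.2]
force: [0.9, -1.7, 0.1]
gripper_width: 29.4
gripper_force: 60.0
```

```bash
python3 sl.py s11
```

```text
tilt 19.46 nose s,lat,z 114.6 -0.2 3.5 slate rear row 0 125 rear x from TCP 70.4 F [ 0.5 -0.5  0.2] T [0.29 0.08 0.  ] t 24.625 q [ 23.  29.  99. -22.  58.  26.]
```

Emit:
{"name": "send_rows", "arguments": {
  "motion": [
    {"tx": 0,"ty": 0,"tz": 0,"rx": 0,"ry": 0,"rz": 0,"gripper": 1},
    {"tx": 0,"ty": 0,"tz": 0,"rx": 0,"ry": 0,"rz": 0,"gripper": 1}
  ]
}}

```text
time_s: 24.92
ee_pos: [564.3, 134.7, 65.6]
ee_rot: [180.0, 19.4, 100.2]
force: [0.2, -0.3, 0.3]
gripper_width: 29.4
gripper_force: 60.0
```

```bash
python3 sl.py s12
```

```text
tilt 19.44 nose s,lat,z 114.5 -0.2 3.4 slate rear row 0 125 rear x from TCP 70.4 F [ 0.1  0.1 -0.6] T [ 0.36  0.09 -0.03] t 24.975 q [ 23.  29.  99. -22.  58.  26.]
```

Row 125 again, so that was image noise and it is not sliding yet. I continue in half-degree steps.

Emit:
{"name": "send_rows", "arguments": {
  "motion": [
    {"tx": 0,"ty": 0,"tz": -0.0032,"rx": 0,"ry": -0.0166,"rz": 0,"gripper": 1},
    {"tx": 0,"ty": 0,"tz": 0,"rx": 0,"ry": 0,"rz": 0,"gripper": 1}
  ]
}}

```text
time_s: 25.28
ee_pos: [564.2, 135.3, 67.3]
ee_rot: [180.0, 20.0, 100.2]
force: [-0.3, -0.6, -0.5]
gripper_width: 29.6
gripper_force: 60.0
```

```bash
python3 sl.py s13
```

```text
tilt 19.96 nose s,lat,z 114.5 -0.2 3.5 slate rear row 0 123 rear x from TCP 71.3 F [ 0.5  0.2 -0.8] T [ 0.32  0.09 -0.05] t 25.325 q [ 23.  29.  99. -23.  59.  26.]
```

Emit:
{"name": "send_rows", "arguments": {
  "motion": [
    {"tx": 0,"ty": 0,"tz": -0.0032,"rx": 0,"ry": -0.0166,"rz": 0,"gripper": 1},
    {"tx": 0,"ty": 0,"tz": 0,"rx": 0,"ry": 0,"rz": 0,"gripper": 1}
  ]
}}

```text
time_s: 25.62
ee_pos: [564.1, 135.8, 68.8]
ee_rot: [180.0, 20.5, 100.2]
force: [-0.2, -0.5, 0.4]
gripper_width: 29.6
gripper_force: 60.0
```

```bash
python3 sl.py s14
```

```text
tilt 20.46 nose s,lat,z 114.5 -0.2 3.5 slate rear row 0 122 rear x from TCP 71.7 F [ 0.4 -1.2  0.7] T [0.34 0.07 0.01] t 25.675 q [ 24.  29.  99. -23.  59.  27.]
```

Emit:
{"name": "send_rows", "arguments": {
  "motion": [
    {"tx": 0,"ty": 0,"tz": 0,"rx": 0,"ry": 0,"rz": 0,"gripper": 1},
    {"tx": 0,"ty": 0,"tz": 0,"rx": 0,"ry": 0,"rz": 0,"gripper": 1},
    {"tx": 0,"ty": 0,"tz": 0,"rx": 0,"ry": 0,"rz": 0,"gripper": 1}
  ]
}}

```text
time_s: 26.1
ee_pos: [564.1, 135.8, 68.7]
ee_rot: [180.0, 20.4, 100.2]
force: [0.7, -0.7, 0.0]
gripper_width: 29.8
gripper_force: 60.0
```

```bash
python3 sl.py s15
```

```text
tilt 20.44 nose s,lat,z 114.5 -0.2 3.5 slate rear row 0 105 rear x from TCP 79.4 F [-0.6 -0.1 -0.3] T [ 0.38  0.1  -0.04] t 26.15 q [ 24.  29.  99. -23.  59.  27.]
```

It is sliding now (row 105). Holding at 20.4 degrees.

Emit:
{"name": "send_rows", "arguments": {
  "motion": [
    {"tx": 0,"ty": 0,"tz": 0,"rx": 0,"ry": 0,"rz": 0,"gripper": 1},
    {"tx": 0,"ty": 0,"tz": 0,"rx": 0,"ry": 0,"rz": 0,"gripper": 1},
    {"tx": 0,"ty": 0,"tz": 0,"rx": 0,"ry": 0,"rz": 0,"gripper": 1},
    {"tx": 0,"ty": 0,"tz": 0,"rx": 0,"ry": 0,"rz": 0,"gripper": 1},
    {"tx": 0,"ty": 0,"tz": 0,"rx": 0,"ry": 0,"rz": 0,"gripper": 1},
    {"tx": 0,"ty": 0,"tz": 0,"rx": 0,"ry": 0,"rz": 0,"gripper": 1},
    {"tx": 0,"ty": 0,"tz": 0,"rx": 0,"ry": 0,"rz": 0,"gripper": 1}
  ]
}}

```text
time_s: 27.08
ee_pos: [564.1, 135.7, 68.7]
ee_rot: [180.0, 20.4, 100.2]
force: [-0.1, 0.3, -0.2]
gripper_width: 29.2
gripper_force: 60.0
```

```bash
python3 sl.py s16
```

```text
tilt 20.45 nose s,lat,z 114.5 -0.2 3.5 slate rear row 0 43 rear x from TCP 105.5 F [-0.1 -0.3 -0.5] T [0.42 0.12 0.01] t 27.125 q [ 24.  29.  99. -23.  59.  27.]
```

Emit:
{"name": "send_rows", "arguments": {
  "motion": [
    {"tx": 0,"ty": 0,"tz": 0,"rx": 0,"ry": 0,"rz": 0,"gripper": 1},
    {"tx": 0,"ty": 0,"tz": 0,"rx": 0,"ry": 0,"rz": 0,"gripper": 1}
  ]
}}

```text
time_s: 27.42
ee_pos: [564.1, 135.8, 68.7]
ee_rot: [180.0, 20.4, 100.2]
force: [0.6, -0.6, -0.6]
gripper_width: 29.3
gripper_force: 60.0
```

```bash
python3 sl.py s17
```

```text
tilt 20.45 nose s,lat,z 114.5 -0.2 3.5 slate rear row 0 43 rear x from TCP 105.5 F [-0.1 -0.   0.4] T [ 0.39  0.12 -0.02] t 27.475 q [ 24.  29.  99. -23.  59.  27.]
```

The slate slid about 36 mm and stopped, with its front edge some 24 mm beyond the nose, down on the floor. Now I draw the paddle out horizontally, keeping the slope.

Emit:
{"name": "send_rows", "arguments": {
  "motion": [
    {"tx": -0.0037,"ty": 0,"tz": 0.0013,"rx": 0,"ry": 0,"rz": 0,"gripper": 1},
    {"tx": -0.0075,"ty": 0,"tz": 0.0028,"rx": 0,"ry": 0,"rz": 0,"gripper": 1},
    {"tx": -0.0112,"ty": 0,"tz": 0.0042,"rx": 0,"ry": 0,"rz": 0,"gripper": 1},
    {"tx": -0.0112,"ty": 0,"tz": 0.0042,"rx": 0,"ry": 0,"rz": 0,"gripper": 1},
    {"tx": -0.0112,"ty": 0,"tz": 0.0042,"rx": 0,"ry": 0,"rz": 0,"gripper": 1},
    {"tx": -0.0112,"ty": 0,"tz": 0.0042,"rx": 0,"ry": 0,"rz": 0,"gripper": 1},
    {"tx": -0.0112,"ty": 0,"tz": 0.0042,"rx": 0,"ry": 0,"rz": 0,"gripper": 1}
  ]
}}

```text
time_s: 28.4
ee_pos: [570.6, 100.0, 68.7]
ee_rot: [180.0, 20.4, 100.2]
force: [-1.1, 1.1, -0.8]
gripper_width: 29.8
gripper_force: 60.0
```

```bash
python3 sl.py s18
```

```text
Traceback (most recent call last):
  File "sl.py", line 9, in <module>
    g=np.array(env.grab_frame("wrist")["T_tool_cam"]);r=ys.max()+1
                                                        ~~~~~~^^
ValueError: zero-size array to reduction operation maximum which has no identity
```

The slate's rear edge has left the view as the paddle withdrew, so the slate is staying put. I continue.

Emit:
{"name": "send_rows", "arguments": {
  "motion": [
    {"tx": -0.0112,"ty": 0,"tz": 0.0042,"rx": 0,"ry": 0,"rz": 0,"gripper": 1},
    {"tx": -0.0112,"ty": 0,"tz": 0.0042,"rx": 0,"ry": 0,"rz": 0,"gripper": 1},
    {"tx": -0.0112,"ty": 0,"tz": 0.0042,"rx": 0,"ry": 0,"rz": 0,"gripper": 1},
    {"tx": -0.0112,"ty": 0,"tz": 0.0042,"rx": 0,"ry": 0,"rz": 0,"gripper": 1},
    {"tx": -0.0112,"ty": 0,"tz": 0.0042,"rx": 0,"ry": 0,"rz": 0,"gripper": 1},
    {"tx": -0.0112,"ty": 0,"tz": 0.0042,"rx": 0,"ry": 0,"rz": 0,"gripper": 1},
    {"tx": -0.0112,"ty": 0,"tz": 0.0042,"rx": 0,"ry": 0,"rz": 0,"gripper": 1},
    {"tx": -0.0112,"ty": 0,"tz": 0.0042,"rx": 0,"ry": 0,"rz": 0,"gripper": 1},
    {"tx": -0.0112,"ty": 0,"tz": 0.0042,"rx": 0,"ry": 0,"rz": 0,"gripper": 1},
    {"tx": -0.0112,"ty": 0,"tz": 0.0042,"rx": 0,"ry": 0,"rz": 0,"gripper": 1},
    {"tx": -0.0112,"ty": 0,"tz": 0.0042,"rx": 0,"ry": 0,"rz": 0,"gripper": 1},
    {"tx": -0.0112,"ty": 0,"tz": 0.0042,"rx": 0,"ry": 0,"rz": 0,"gripper": 1}
  ]
}}

```text
time_s: 30.0
ee_pos: [583.3, 29.4, 68.5]
ee_rot: [180.0, 20.4, 100.2]
force: [0.8, 1.3, 1.1]
gripper_width: 29.6
gripper_force: 60.0
```

Emit:
{"name": "send_rows", "arguments": {
  "motion": [
    {"tx": -0.015,"ty": 0,"tz": 0.0055,"rx": 0,"ry": 0,"rz": 0,"gripper": 1},
    {"tx": -0.0225,"ty": 0,"tz": 0.0083,"rx": 0,"ry": 0,"rz": 0,"gripper": 1},
    {"tx": -0.0375,"ty": 0,"tz": 0.0139,"rx": 0,"ry": 0,"rz": 0,"gripper": 1},
    {"tx": -0.0375,"ty": 0,"tz": 0.0139,"rx": 0,"ry": 0,"rz": 0,"gripper": 1},
    {"tx": -0.0375,"ty": 0,"tz": 0.0139,"rx": 0,"ry": 0,"rz": 0,"gripper": 1},
    {"tx": -0.0375,"ty": 0,"tz": 0.0139,"rx": 0,"ry": 0,"rz": 0,"gripper": 1},
    {"tx": -0.0375,"ty": 0,"tz": 0.0139,"rx": 0,"ry": 0,"rz": 0,"gripper": 1},
    {"tx": -0.0225,"ty": 0,"tz": 0.0083,"rx": 0,"ry": 0,"rz": 0,"gripper": 1},
    {"tx": 0,"ty": 0,"tz": 0,"rx": 0,"ry": 0,"rz": 0,"gripper": 1},
    {"tx": 0,"ty": 0,"tz": 0,"rx": 0,"ry": 0,"rz": 0,"gripper": 1}
  ]
}}

```text
time_s: 31.25
ee_pos: [606.6, -99.6, 68.8]
ee_rot: [180.0, 20.4, 100.2]
force: [0.5, 0.1, -1.7]
gripper_width: 29.9
gripper_force: 60.0
```

Run:
```python
from p import *
s=env.state();A=here();n=A@np.array([181.5,0,1.9,1]);tilt=np.degrees(np.arcsin(-A[2,0]));q=n[:2]-M;print("tilt",tilt,"nose",q@U,q@N,n[2],s["force"],s["time_s"])
for cam in ("top","scene"):
    t,K,W=grab(cam);cv2.imwrite(f"pics/{cam}9.png",t)
    hsv=cv2.cvtColor(t,cv2.COLOR_BGR2HSV);H,S,V=[hsv[...,i] for i in range(3)]
    dk=((S<110)&(V<125)).astype(np.uint8)*255
    # mask to tray interior
    poly=np.array([M+U*a+N*b for a,b in((0,-72),(0,72),(170,72),(170,-72))]);pp=proj(np.c_[poly,np.full(4,8.)],K,W).astype(np.int32)
    m=np.zeros_like(dk);cv2.fillPoly(m,[pp],255)
    for c in cv2.findContours(dk&m,0,2)[0]:
        if cv2.contourArea(c)>150:
            P=ray(c[:,0,:],K,W,10)[:,:2];r=cv2.minAreaRect(P.astype(np.float32));g=np.array(r[0])-M
            print(cam,"slate s",g@U,"lat",g@N,r[1],r[2],cv2.contourArea(c))
# reachable lay pose: rotate back to level about the TCP-> TCP z 2.3
lay=T([*(M-U*300),40],down(100.2));B=plan(A,lay,12,"level");print(lay[:3,3])
```

```text
tilt 20.426384975666814 nose -124.69912986690804 -0.21780308959291278 3.6255035793591617 [ 0.4900707   0.13200696 -1.65172057] 31.25
top slate s 89.98521798597199 lat 3.8417599670542524 (91.96964263916016, 96.07925415039062) 9.761887550354004 1094.0
scene slate s 89.79228303098334 lat 0.8510595032237911 (97.1383056640625, 99.83589172363281) 9.77472972869873 1467.0
level 11x [-0.0, -0.0, 0.005, 0.0, 0.057, 0.0] last [-0.0004, -0.0006, 0.0039, 0.0001, 0.0539, 0.0008]
[ 607.3254221  -105.45868239   40.        ]
```

Both fixed cameras put the slate at s≈90, lateral within 4 mm, with its full 97 × 100 mm showing, so it lies flat inside the tray. Next: level the paddle and lay it down well outside.

Run:
```python
from p import *
A=here()
B=plan(A,T([*(M-U*380),40],down(100.2)),10,"level")
plan(B,T([*(M-U*380),6],down(100.2)),4,"down")
```

```text
level 9x [-0.016, -0.0, 0.009, 0.0, 0.068, 0.0] last [-0.0146, -0.0008, 0.0098, 0.0, 0.0692, 0.0019]
down 3x [-0.0, -0.0, 0.017, 0.0, -0.0, -0.0] last [-0.0, -0.0, 0.017, 0.0, -0.0, -0.0]
```

Emit:
{"name": "send_rows", "arguments": {
  "motion": [
    {"tx": -0.016,"ty": 0,"tz": 0.009,"rx": 0,"ry": 0.068,"rz": 0,"gripper": 1},
    {"tx": -0.016,"ty": 0,"tz": 0.009,"rx": 0,"ry": 0.068,"rz": 0,"gripper": 1},
    {"tx": -0.016,"ty": 0,"tz": 0.009,"rx": 0,"ry": 0.068,"rz": 0,"gripper": 1},
    {"tx": -0.016,"ty": 0,"tz": 0.009,"rx": 0,"ry": 0.068,"rz": 0,"gripper": 1},
    {"tx": -0.016,"ty": 0,"tz": 0.009,"rx": 0,"ry": 0.068,"rz": 0,"gripper": 1},
    {"tx": -0.016,"ty": 0,"tz": 0.009,"rx": 0,"ry": 0.068,"rz": 0,"gripper": 1},
    {"tx": -0.016,"ty": 0,"tz": 0.009,"rx": 0,"ry": 0.068,"rz": 0,"gripper": 1},
    {"tx": -0.016,"ty": 0,"tz": 0.009,"rx": 0,"ry": 0.068,"rz": 0,"gripper": 1},
    {"tx": -0.016,"ty": 0,"tz": 0.009,"rx": 0,"ry": 0.068,"rz": 0,"gripper": 1},
    {"tx": -0.015,"ty": 0,"tz": 0.01,"rx": 0,"ry": 0.069,"rz": 0.002,"gripper": 1},
    {"tx": 0,"ty": 0,"tz": 0,"rx": 0,"ry": 0,"rz": 0,"gripper": 1},
    {"tx": 0,"ty": 0,"tz": 0,"rx": 0,"ry": 0,"rz": 0,"gripper": 1}
  ]
}}

```text
time_s: 32.85
ee_pos: [621.8, -184.3, 40.0]
ee_rot: [-180.0, 0.0, 100.2]
force: [-0.4, 0.1, -1.4]
gripper_width: 29.6
gripper_force: 60.0
```

Emit:
{"name": "send_rows", "arguments": {
  "motion": [
    {"tx": 0,"ty": 0,"tz": 0.017,"rx": 0,"ry": 0,"rz": 0,"gripper": 1},
    {"tx": 0,"ty": 0,"tz": 0.017,"rx": 0,"ry": 0,"rz": 0,"gripper": 1},
    {"tx": 0,"ty": 0,"tz": 0.017,"rx": 0,"ry": 0,"rz": 0,"gripper": 1},
    {"tx": 0,"ty": 0,"tz": 0.01,"rx": 0,"ry": 0,"rz": 0,"gripper": 1},
    {"tx": 0,"ty": 0,"tz": 0.004,"rx": 0,"ry": 0,"rz": 0,"gripper": 1},
    {"tx": 0,"ty": 0,"tz": 0,"rx": 0,"ry": 0,"rz": 0,"gripper": 1},
    {"tx": 0,"ty": 0,"tz": 0,"rx": 0,"ry": 0,"rz": 0,"gripper": 1}
  ]
}}

```text
time_s: 33.72
ee_pos: [622.2, -185.1, 7.8]
ee_rot: [180.0, 0.0, 100.1]
force: [0.3, -0.1, -1.9]
gripper_width: 29.7
gripper_force: 60.0
```

```bash
python3 chk.py
```

```text
nose s -199.5311952485062 lat -0.48447530164688013 z 7.803791335012664 rot [1.7996e+02 4.0000e-02 1.0014e+02] F [ 0.3 -0.1 -1.9] t 33.725
```

Emit:
{"name": "send_rows", "arguments": {
  "motion": [
    {"tx": 0,"ty": 0,"tz": 0.004,"rx": 0,"ry": 0,"rz": 0,"gripper": 1},
    {"tx": 0,"ty": 0,"tz": 0.004,"rx": 0,"ry": 0,"rz": 0,"gripper": 1},
    {"tx": 0,"ty": 0,"tz": 0.002,"rx": 0,"ry": 0,"rz": 0,"gripper": 1},
    {"tx": 0,"ty": 0,"tz": 0,"rx": 0,"ry": 0,"rz": 0,"gripper": 1},
    {"tx": 0,"ty": 0,"tz": 0,"rx": 0,"ry": 0,"rz": 0,"gripper": 1}
  ]
}}

```text
time_s: 34.35
ee_pos: [622.0, -185.0, 2.5]
ee_rot: [180.0, 0.0, 100.2]
force: [-0.4, 0.5, -2.4]
gripper_width: 29.3
gripper_force: 60.0
```

```bash
python3 lev.py w9; python3 chk.py
```

```text
[(60, np.int64(200), np.int64(424)), (100, np.int64(201), np.int64(419)), None, ('slate rows', np.int64(0), np.int64(125)), ('wood rows c260', array([126, 151]))]
nose s -199.36469883769956 lat -0.3013596908315373 z 2.496207365468354 rot [1.7999e+02 2.0000e-02 1.0015e+02] F [-0.2 -0.2 -2.5] t 34.4Traceback (most recent call last):
  File "lev.py", line 14, in <module>
    print(edges(a));print(edges(b));s=env.state();print(s["force"],s["torque"],s["ee_pos"],s["ee_rot"],s["time_s"])
                          ~~~~~^^^
  File "lev.py", line 12, in edges
    out.append(("slate rows",ys.min(),ys.max()))
                             ~~~~~~^^
    return umr_minimum(a, axis, None, out, keepdims, initial, where)
ValueError: zero-size array to reduction operation minimum which has no identity
```

Emit:
{"name": "send_rows", "arguments": {
  "motion": [
    {"tx": 0,"ty": 0,"tz": 0.001,"rx": 0,"ry": 0,"rz": 0,"gripper": 1},
    {"tx": 0,"ty": 0,"tz": 0,"rx": 0,"ry": 0,"rz": 0,"gripper": 1},
    {"tx": 0,"ty": 0,"tz": 0,"rx": 0,"ry": 0,"rz": 0,"gripper": -0.2},
    {"tx": 0,"ty": 0,"tz": 0,"rx": 0,"ry": 0,"rz": 0,"gripper": -0.2},
    {"tx": 0,"ty": 0,"tz": 0,"rx": 0,"ry": 0,"rz": 0,"gripper": -0.2},
    {"tx": 0,"ty": 0,"tz": 0,"rx": 0,"ry": 0,"rz": 0,"gripper": -0.2},
    {"tx": 0,"ty": 0,"tz": -0.03,"rx": 0,"ry": 0,"rz": 0,"gripper": -0.2},
    {"tx": 0,"ty": 0,"tz": -0.08,"rx": 0,"ry": 0,"rz": 0,"gripper": -0.2},
    {"tx": 0,"ty": 0,"tz": -0.1,"rx": 0,"ry": 0,"rz": 0,"gripper": -0.2},
    {"tx": 0,"ty": 0,"tz": -0.1,"rx": 0,"ry": 0,"rz": 0,"gripper": -0.2},
    {"tx": 0,"ty": 0,"tz": -0.1,"rx": 0,"ry": 0,"rz": 0,"gripper": -0.2},
    {"tx": 0,"ty": 0,"tz": 0,"rx": 0,"ry": 0,"rz": 0,"gripper": -0.2}
  ]
}}

```text
time_s: 35.9
ee_pos: [624.3, -185.7, 213.6]
ee_rot: [179.4, 0.3, 100.1]
force: [-0.1, -1.1, -0.5]
gripper_width: 55.1
gripper_force: 0.0
```

Emit:
{"name": "send_rows", "arguments": {
  "motion": [
    {"tx": -0.05,"ty": -0.1,"tz": 0,"rx": 0,"ry": 0,"rz": 0,"gripper": -0.2},
    {"tx": -0.05,"ty": -0.1,"tz": 0,"rx": 0,"ry": 0,"rz": 0,"gripper": -0.2},
    {"tx": -0.05,"ty": -0.1,"tz": 0,"rx": 0,"ry": 0,"rz": 0,"gripper": -0.2},
    {"tx": -0.05,"ty": -0.1,"tz": 0,"rx": 0,"ry": 0,"rz": 0,"gripper": -0.2},
    {"tx": 0,"ty": 0,"tz": 0,"rx": 0,"ry": 0,"rz": 0,"gripper": -0.2}
  ]
}}

```text
time_s: 36.52
ee_pos: [439.5, -320.1, 207.0]
ee_rot: [-179.9, -0.0, 99.9]
force: [0.7, 0.0, -0.0]
gripper_width: 54.2
gripper_force: 0.0
```

Run:
```python
from p import *
t,K,W=grab("top");s,_,_=grab("scene");cv2.imwrite("pics/tf.png",t)
cv2.imwrite("pics/fin.png",np.vstack([cv2.resize(t[70:330,100:500],(400,260)),cv2.resize(s[60:340,150:580],(400,260))]))
```

```text
(no output)
```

View pics/fin.png

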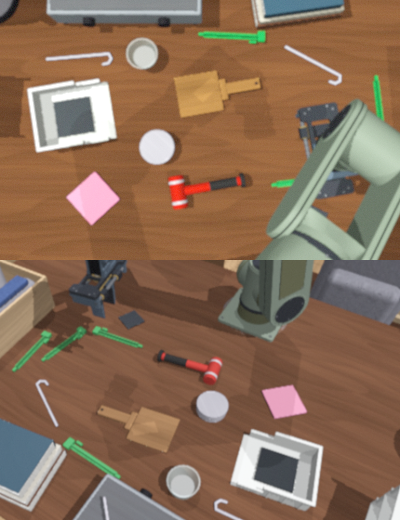

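The final picture shows the slate flat inside the tray, at (72,117) in the upper half. The paddle lies flat at (205,92), well clear of the mouth, the mallet is aside at (205,187), and the other things stand as before. Handing in.

```bash
python3 -c "
from workcell import env
print(env.job_done())"
```

```text
the job is handed in; nothing more can be done
None
```

The job is handed in at about 37 s of the 72 s allowed (no verdict was returned): the slate lies flat in the tray untouched by the gripper, and the paddle and mallet are laid clear of the mouth.

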